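# Load the orbital shaker with keyed sample trays

### The arm

A 6-joint arm with a two-finger parallel gripper is mounted at the origin on the work surface. World frame = base frame: x ahead of the robot, y to its left, z up, the work surface at z = 0. Lengths are in m, angles in degrees, forces in N, time in s.
With the tool pointing down it reaches from about 0.4 to 0.825 m from the base axis. Payload 7 kg.
Tool frame: the origin (TCP) lies between the finger pads; the fingertips stand ctrl.nose_length ahead of it and the grasp point (between the pads) lies 2 mm behind it (ctrl.nose_length is the distance from the TCP to the fingertips, in m); z points along the fingers, y is the line along which they close (so a half turn about z gives the same grasp; the last joint's range is limited). The gripper opens to 88 mm and grips with 3 to 60 N. Pads are 19 mm wide; open, the fingers measure 130 mm over their backs; the gripper's body (78 mm by 193 mm) begins 47 mm behind the grasp point.
Start: joints at [-57.462, 20.546, 0.682, 0, -70.136, -16.507], TCP at [0.186, -0.649, 0.244] pointing down, gripper open.
Joint ranges: [-176.03, 176.03], [-82.01, 121.73], [-58.28, 71.71], [-173.87, 95.51], [-174.79, -0.11], [-173.66, 173.66]. Speed limits (degrees/s): [136.94, 136.94, 172.46, 180, 180, 180].

### API

Orientations are given as [roll, pitch, yaw] about the fixed x, y, z axes, in that order (R = Rz(yaw) Ry(pitch) Rx(roll)).
In Python, from plant import ctrl gives the robot as it stands.
- The arm moves only by the tool apply_moves, never from a script. Its argument "commands" is a list of rows, each a list of 3 entries, a list of its own where there are three numbers: the shift along the world's x, y, z in cm, then the turn about the world's z in rad, then the closure, from 0 (fully open) to 1 (shut). In form: [[[x, y, z], turn, jaw], ...]. A call has 1 to 20 rows; each row is the pose to reach, as a shift and turn from the pose commanded when the call began; what a row does not reach only later rows make up. A row lasts 1/12 s, in which the tool goes at most 41.7 mm and 7.16 degrees, less where a joint would pass 70% of its speed; a pose out of reach is approached as far as the arm can. A call with a gripper value outside its range is refused whole. The fingers move at their own pace and stop on an object; the grip force is fixed at half the most. Time passes only in rows, so rows that repeat a pose let the fingers close. It gives the time, the measured TCP pose, the force, the opening and the grip force at its end, in the units of the state.
- ctrl.get_obs(): the state, without advancing time (a new reading comes with each control period).
- ctrl.snapshot(name): name is "scene" or "top" or "wrist"; returns a dict with "img" (420x560x3 uint8, red, green, blue), "fx", "fy", "cx", "cy" (pixels), "T" (4x4, takes a point from camera to world coordinates). Camera axes: x right, y up, looking along -z (the intrinsics and any distortion apply to the point x, -y, -z); pixel columns grow to the right and rows downward; lengths in m; the calibration is good to about 2 mm. A picture is of the moment at which its call begins. There is no depth.
- ctrl.close_job(): hands the job in; it is judged then, once.
Trained networks look in a picture, given as the dict that the camera call returned (one of the last four; its "shot" number tells which), for a name from the list of things; names that differ only in an ending like _2 or _b are one class to them, and where a whole thing is asked for, a point or a joint stands for the part that bears it (a point fixed in the world has none). Each returns a list of dicts, best first, with "score" (0 to 1); they miss things now and then, are a little off and sometimes report something else, mostly with a low value. They report only what shows in the picture. A call takes as long as a camera call.
- ctrl.search_frame(picture, target): "at" ([column, row] in pixels, amid what is visible of it).
- ctrl.spot_point(picture, target): "at" ([column, row] in pixels: a listed point, or the origin of a listed thing).
The state is a dict: "clock": time; "joint_pos": joint angles; "qvel": joint speeds; "tau": joint torques, N m; "tool_pos": TCP position; "orientation": TCP orientation; "force": force on the tool from outside, world axes, zero at the start; "moment": the same for the moment, N m; "opening": finger opening in m; "gripper_force": force on a finger pad.
Only numpy, scipy, OpenCV 4.12 (cv2) and the standard library are available. Lean on these libraries where they do the work, as an engineer would, in place of code of your own. Each camera call takes 0.05 s, during which the arm holds its last target. There are 200 camera calls.

### The job

Clear the flask and the jar off the shaker's bed and stand both upright, wholly on the black rubber mat. Then stack every keyed sample tray on the bed, in any order, each with its notch down over the key below so that it sits fully home and level, close the stack with the notched cover in the same way, and at last press the start button fully down and let it spring back. Leave the plain dish where it is, and do not knock over the beaker.

Things in the scene. Friction and masses are not known exactly. Their poses are not given: they have to be found in the camera images.
- bed (a point): Shaker bed's centre, at the top of its rim, 65 mm over the bench. The bed is an aluminium frame 130 x 84 mm on a white machine with a blue front strip; mouth 10 mm deep, like a tray's. x: along its length to its key, y: to the machine's back, z up. A tray seated on it has its x along this x, its grip point 29.5 mm above this point; each further tray sits 44 mm higher.
- bed_key (a point): Middle of the upright key (14 mm wide, 8 thick, 10 high) on the bed's rim at its +x end, 61 mm from the bed's centre. The mouth is 114 x 76 mm. Whatever is put on the bed the wrong way round perches on this key.
- start_top (a point): Top centre of the white round start button (26 mm across, pressed straight down) on the blue strip at the shaker's front, 55 mm along the bed's x and 145 mm along its -y from the bed's centre. The machine measures 190 (x) x 235 (y) mm.
- start (a joint): Travel of the start button: 0 up, 0.006 m fully down (5 N); springs back.
- tray1_grip (a point): Middle of tray1's lifting bar. Open steel tray 130 x 84 mm, 50 mm to the rim, 60 to the key's top, 180 g. The grey bar, 10 mm thick (tray x), 15 high, crosses it at mid-length, wall to wall; this point is 35.5 mm over the underside. Fingers go inside the tray, either side of the bar: floor 27 mm below this point, vials 40 mm away. x: along the tray to its key end, y along the bar, z up. None from the start: absent.
- tray1_key (a point): Middle of the key (14 wide, 8 thick, 10 mm high) on the rim at tray1's +x end, 61 mm from mid-length. Below it the same end wall has a notch, 22 mm wide, that fits over the key of the tray or bed below. The underside has a foot 6 mm deep that drops into the mouth below with 2.5 mm play each side (4.5 at its tip). Stacked trays rise 44 mm each.
- cover_grip (a point): Middle of the cover's grey bar handle (10 mm thick along x, 60 long, 16 high, on two posts). Steel cover: flat plate 130 x 84 mm, its top 25 mm below this point, its underside 37 mm below, 150 g, with a 6 mm foot like the trays'. x: along its length to the notched end, y along the handle, z up. Seated, this point is 31 mm + 44 mm x (number of trays) above the bed's point.
- cover_notch (a point): Middle of the 22 mm wide notch in the cover's +x end, 61 mm along x from its middle, 9 mm above the underside.
- flask_mid (a point): Middle (44 mm up) of the glass conical flask standing on the bed at the start: base 51 mm across, 88 mm high, neck 22 mm across from 58 to 85 mm up with a 27 mm lip above, 70 g. z is its axis, up.
- jar_mid (a point): Middle (40 mm up) of the small amber jar with a white cap standing on the bed at the start: 40 mm across, 80 mm high, about 100 g. z is its axis, up.
- mat: Black rubber mat fixed to the bench, 150 (x) x 110 (y) x 4 mm; origin at the centre of its underside.
- plain_tray: Bystander: plain steel dish 120 x 80 x 30 mm with no bar and no key; origin at the centre of its underside. Not part of the job.
- beaker: Bystander: glass beaker, 66 mm across, 85 mm high, beside the shaker's far left corner; origin at the centre of its underside.
- tray2_grip (a point): Middle of tray2's lifting bar. A tray just like tray1, same axes. Two or three of the three trays are present; None from the start means absent.
- tray2_key (a point): Middle of the key on tray2's rim, 61 mm along its x from mid-length, as on tray1.
- tray3_grip (a point): Middle of tray3's lifting bar. A tray just like tray1, same axes. Two or three of the three trays are present; None from the start means absent.
- tray3_key (a point): Middle of the key on tray3's rim, 61 mm along its x from mid-length, as on tray1.

How it is judged (in metres and radians):
On the way, in this order (a step that is already met when the one before it is completed fails the run):
1. the flask and the jar stand upright on the mat, let go (x of flask_mid in the frame of mat between -0.0525 and 0.0525 m and y of flask_mid in the frame of mat between -0.0325 and 0.0325 m and z of flask_mid in the frame of mat between 0.042 and 0.054 m and angle between each of flask_mid, jar_mid's own z axis and vertical below 0.1 rad and x of jar_mid in the frame of mat between -0.058 and 0.058 m and y of jar_mid in the frame of mat between -0.038 and 0.038 m and z of jar_mid in the frame of mat between 0.038 and 0.05 m and not (contact force between the fingers and flask above 0.05 N) and not (contact force between the fingers and jar above 0.05 N)), for 0.2 s.
2. every tray present is stacked on the bed, keyed and fully home (x of tray1_grip in the frame of bed between -0.012 and 0.012 m and y of tray1_grip in the frame of bed between -0.012 and 0.012 m and x of each of tray1_key, tray2_key, tray3_key in the frame of bed above 0.045 m and y of tray1_key in the frame of bed between -0.015 and 0.015 m and angle between each of tray1_grip, tray2_grip, tray3_grip's own z axis and vertical below 0.05 rad and (z of tray1_grip in the frame of bed between 0.0255 and 0.0335 m or z of tray1_grip in the frame of bed between 0.0695 and 0.0775 m or z of tray1_grip in the frame of bed between 0.1135 and 0.1215 m) and x of tray2_grip in the frame of bed between -0.012 and 0.012 m and y of tray2_grip in the frame of bed between -0.012 and 0.012 m and y of tray2_key in the frame of bed between -0.015 and 0.015 m and (z of tray2_grip in the frame of bed between 0.0255 and 0.0335 m or z of tray2_grip in the frame of bed between 0.0695 and 0.0775 m or z of tray2_grip in the frame of bed between 0.1135 and 0.1215 m) and x of tray3_grip in the frame of bed between -0.012 and 0.012 m and y of tray3_grip in the frame of bed between -0.012 and 0.012 m and y of tray3_key in the frame of bed between -0.015 and 0.015 m and (z of tray3_grip in the frame of bed between 0.0255 and 0.0335 m or z of tray3_grip in the frame of bed between 0.0695 and 0.0775 m or z of tray3_grip in the frame of bed between 0.1135 and 0.1215 m)), for 0.2 s.
3. the cover sits keyed and fully home on the top tray (x of cover_grip in the frame of bed between -0.012 and 0.012 m and y of cover_grip in the frame of bed between -0.012 and 0.012 m and x of cover_notch in the frame of bed above 0.045 m and y of cover_notch in the frame of bed between -0.015 and 0.015 m and angle between cover_grip's own z axis and vertical below 0.05 rad and (z of cover_grip in the frame of bed between 0.115 and 0.123 m or z of cover_grip in the frame of bed between 0.159 and 0.167 m) and z of each of tray1_grip, tray2_grip, tray3_grip in the frame of cover_grip below -0.03 m), for 0.2 s.
4. the start button is pressed down (value of joint start above 0.0045 m), for 0.05 s.
At the end, for the whole second after the job is handed in: Flask and jar upright (0.1 rad), wholly on the mat (3 mm over allowed). All trays, and the cover above them, on the bed: within 12 mm of its centre, key ends together (15 mm sideways), seated height within 4 mm, level within 0.05 rad. Start pressed over 4.5 mm after that, and up again (all of step 2 and all of step 3 and x of flask_mid in the frame of mat between -0.0525 and 0.0525 m and y of flask_mid in the frame of mat between -0.0325 and 0.0325 m and z of flask_mid in the frame of mat between 0.042 and 0.054 m and angle between each of flask_mid, jar_mid's own z axis and vertical below 0.1 rad and x of jar_mid in the frame of mat between -0.058 and 0.058 m and y of jar_mid in the frame of mat between -0.038 and 0.038 m and z of jar_mid in the frame of mat between 0.038 and 0.05 m and value of joint start below 0.0015 m); the robot touches nothing.
It fails at once if the plain dish is moved more than 6 cm (distance of plain_tray from where it was at the start of the episode above 0.06 m).
It fails at once if the beaker is knocked over (angle between beaker's own z axis and vertical above 0.7 rad).
Of tray1, tray2, tray3 only 2 to 3 are there at a start; the rules pass over those that are not, and their reading is None.
At some moment in a run one of tray1, tray2, tray3, cover may be knocked a few centimetres aside while the robot is not near it.
It also fails if it takes over 210 s, if anything falls off the work surface, if the arm or the gripper's body presses on something with over 40 N, if the wrist force passes 120 N, or if a joint passes its speed limit or range.

## Working session

There is one attempt and no reset: what is moved stays moved. The work goes in short steps, Python scripts to look and compute and a tool call to move; the robot and the scene stay as the last step left them, time stands still between calls to the robot, and variables do not carry over. Pictures are saved under pics/ and viewed, at most 16 in all, crops included, and the job is handed in when it is done.

Besides the shell and the picture viewer there is one more tool, called after ">>>" by a JSON object that holds its "api" and its "payload". apply_moves: Moves the arm, as the interface text tells. Its arguments: {"type":"object","properties":{"commands":{"type":"array"}},"required":["commands"]}

```bash
mkdir -p pics
cat > h.py <<'E'
from plant import ctrl
import numpy as np, cv2
def snap(n,save=None):
    p=ctrl.snapshot(n)
    if save: cv2.imwrite('pics/'+save,cv2.cvtColor(np.ascontiguousarray(p['img']),cv2.COLOR_RGB2BGR))
    return p
def ray(p,uv):
    d=np.array([(uv[0]-p['cx'])/p['fx'],-(uv[1]-p['cy'])/p['fy'],-1.0])
    T=np.array(p['T']); return T[:3,3],T[:3,:3]@d
def atz(p,uv,z):
    o,d=ray(p,uv); return o+d*(z-o[2])/d[2]
def tri(a):
    A=np.zeros((3,3));b=np.zeros(3)
    for p,uv in a:
        o,d=ray(p,uv);d=d/np.linalg.norm(d);M=np.eye(3)-np.outer(d,d);A+=M;b+=M@o
    X=np.linalg.solve(A,b)
    return X
def find(p,t,n=5,f='spot_point'):
    return [(np.round(r['at'],1).tolist(),round(r['score'],2)) for r in getattr(ctrl,f)(p,t)[:n]]
E
ls
python3 - <<'E'
from h import *
P={n:snap(n,n+'0.png') for n in ['scene','top']}
for n,p in P.items():
    print(n,{k:v for k,v in p.items() if k not in('img','T')}); print(np.round(p['T'],3).tolist())
    for t in ['bed','bed_key','start_top','tray1_grip','tray1_key','cover_grip','cover_notch','flask_mid','jar_mid','mat','plain_tray','beaker']:
        print(t,find(p,t))
print(ctrl.get_obs(),ctrl.nose_length)
E
```

```text
h.py
pics
scene {'fx': 456.8726573086022, 'fy': 456.8726573086022, 'cx': 273.79995683245807, 'cy': 208.1173962756422, 'shot': 1}
[[-0.067, -0.758, 0.649, 1.248], [0.998, -0.047, 0.048, 0.038], [-0.005, 0.651, 0.759, 0.953], [0.0, 0.0, 0.0, 1.0]]
bed [([247.6, 197.6], 0.68), ([274.7, 236.6], 0.64)]
bed_key [([248.9, 240.1], 0.74), ([261.8, 231.9], 0.62)]
start_top [([249.4, 196.7], 0.65)]
tray1_grip [([383.8, 251.6], 0.74)]
tray1_key [([112.2, 203.9], 0.74), ([356.2, 241.9], 0.6), ([96.7, 186.6], 0.29)]
cover_grip [([186.3, 177.8], 0.8)]
cover_notch [([171.3, 183.0], 0.91)]
flask_mid [([282.5, 227.8], 0.71)]
jar_mid [([261.3, 231.2], 0.55)]
mat [([369.9, 193.3], 0.94)]
plain_tray [([179.7, 246.2], 0.6), ([369.4, 192.5], 0.42)]
beaker [([353.8, 300.7], 0.83)]
top {'fx': 425.8012493883385, 'fy': 425.8012493883385, 'cx': 270.2707262081545, 'cy': 210.78991434838227, 'shot': 2}
[[-0.01, 0.996, -0.093, 0.396], [-1.0, -0.01, 0.003, -0.015], [0.002, 0.093, 0.996, 1.265], [0.0, 0.0, 0.0, 1.0]]
bed [([266.2, 186.9], 0.75)]
bed_key [([288.9, 180.5], 0.61)]
start_top [([299.3, 225.7], 0.37)]
tray
[... 427 characters left out ...]
71.8, 256.7], 0.24)]
{'clock': 1.3, 'joint_pos': array([-5.74628180e+01,  2.05456793e+01,  6.83082151e-01, -2.68130553e-03,
       -7.01344803e+01, -1.65067203e+01]), 'qvel': array([-0.05409727,  0.1157474 , -0.10509407, -0.06550163,  0.04511989,
       -0.12086187]), 'tau': array([-8.10224774e-04, -5.82387471e+01,  2.93287987e+01,  7.00181633e+00,
        1.24808835e-02, -5.89577735e-05]), 'tool_pos': array([ 0.18639605, -0.64874218,  0.24356904]), 'orientation': array([-1.79997914e+02,  3.24825110e-03, -1.63970449e+02]), 'force': array([0.35905245, 0.34929264, 0.28761869]), 'moment': array([ 0.02561078, -0.02188216,  0.02263216]), 'gripper_force': 0.0, 'opening': 0.08769179012849784} 0.017
```

View pics/scene0.png

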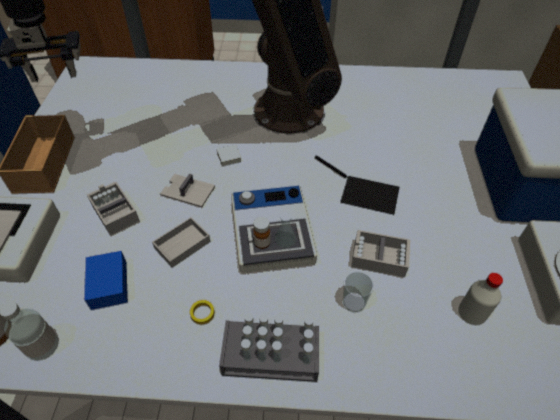

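View pics/top0.png

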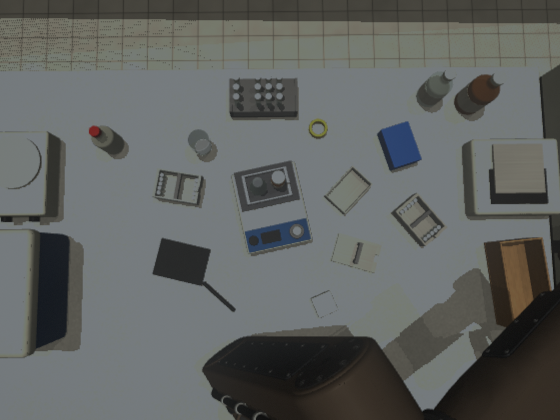

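Run:
```python
from h import *
S=snap('scene');T=snap('top')
for n,s,t in [('mat',(369.9,193.3),(181,261)),('jarcap',(262,226),(279,177)),('jarbase?',(262,246),(276,186)),('flask',(282.5,227.8),(258.6,183.7)),('button',(249,195),(297,231)),
 ('trayA',(384,251),(178,187)),('trayB',(112,205),(418,219)),('cover',(187,180),(357,251)),('beaker',(356,292),(201,144)),('dish',(181,243),(347,191)),
 ('bedFrL',(241,224),(236,190)),]:
    print(n,np.round(tri([(S,s),(T,t)]),3),np.round(atz(T,t,.05),3))
# bed corners in top image
for uv in [(234,174),(292,162),(300,198),(241,209)]: print(np.round(atz(T,uv,.065),3))
big=cv2.resize(np.ascontiguousarray(T['img'][120:280,150:390]),None,fx=3.3,fy=3.3,interpolation=cv2.INTER_CUBIC)
cv2.imwrite('pics/t1.png',big[:,:,::-1])
```

```text
mat [0.368 0.244 0.007] [0.369 0.236 0.05 ]
jarcap [ 0.594 -0.041  0.123] [ 0.607 -0.045  0.05 ]
jarbase? [ 0.584 -0.039  0.03 ] [ 0.581 -0.036  0.05 ]
flask [0.58  0.011 0.102] [0.588 0.014 0.05 ]
button [ 0.45  -0.09   0.067] [ 0.451 -0.094  0.05 ]
trayA [0.584 0.254 0.033] [0.581 0.246 0.05 ]
trayB [ 0.483 -0.447  0.039] [ 0.482 -0.441  0.05 ]
cover [ 0.392 -0.263  0.053] [ 0.392 -0.264  0.05 ]
beaker [0.708 0.183 0.043] [0.706 0.181 0.05 ]
dish [ 0.571 -0.25   0.006] [ 0.564 -0.24   0.05 ]
bedFrL [ 0.578 -0.007  0.133] [0.571 0.079 0.05 ]
[0.614 0.084 0.065]
[ 0.648 -0.082  0.065]
[ 0.544 -0.103  0.065]
[0.514 0.064 0.065]
```

View pics/t1.png

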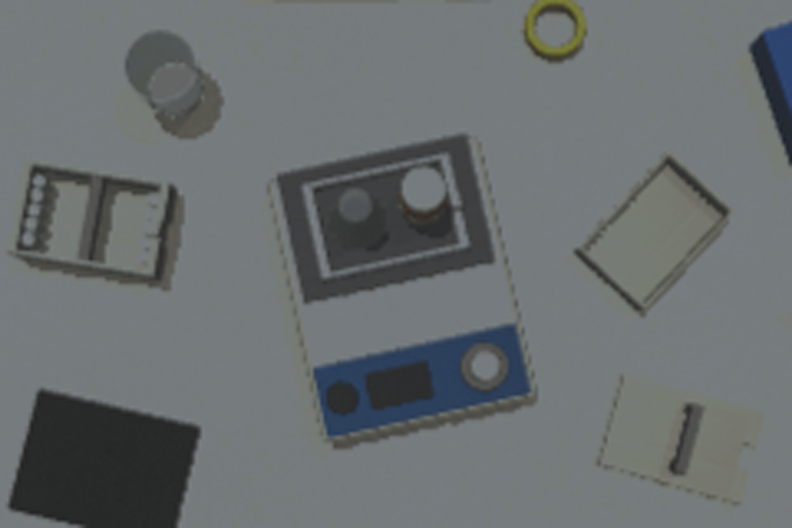

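>>> {"api": "apply_moves", "payload": {"commands": [[[0,0,10],0,0],[[0,0,10],0,0],[[39.4,62.9,10],1.506,0],[[39.4,62.9,10],1.506,0],[[39.4,62.9,10],1.506,0],[[39.4,62.9,10],1.506,0],[[39.4,62.9,10],1.506,0],[[39.4,62.9,10],1.506,0],[[39.4,62.9,10],1.506,0],[[39.4,62.9,10],1.506,0],[[39.4,62.9,10],1.506,0],[[39.4,62.9,10],1.506,0],[[39.4,62.9,10],1.506,0],[[39.4,62.9,10],1.506,0],[[39.4,62.9,10],1.506,0],[[39.4,62.9,10],1.506,0],[[39.4,62.9,10],1.506,0],[[39.4,62.9,10],1.506,0],[[39.4,62.9,10],1.506,0],[[39.4,62.9,10],1.506,0]]}}

```text
clock: 3.07
tool_pos: [0.5814, -0.0171, 0.3437]
orientation: [-180.0, 0.0, -77.6]
force: [0.3, -0.2, 0.5]
opening: 0.0876
gripper_force: 0.0
```

>>> {"api": "apply_moves", "payload": {"commands": [[[0,0,0],0,0],[[0,0,0],0,0],[[0,0,0],0,0]]}}

```text
clock: 3.32
tool_pos: [0.5802, -0.0196, 0.3433]
orientation: [180.0, -0.0, -77.6]
force: [-0.2, -0.3, -0.1]
opening: 0.0878
gripper_force: 0.0
```

Run:
```python
from h import *
p=snap('wrist','w1.png');o=ctrl.get_obs();print(o['tool_pos'],o['orientation'],np.round(p['T'],3).tolist(),p['fx'],p['cx'],p['cy'])
for t,z in [('bed',.065),('bed_key',.07),('start_top',.07),('flask_mid',.099),('jar_mid',.095)]:
    print(t,[(a,s,np.round(atz(p,a,z),3).tolist()) for a,s in find(p,t,3)])
```

```text
[ 0.58000756 -0.02020794  0.3436165 ] [ 1.79991648e+02 -6.05293271e-03 -7.76937920e+01] [[-0.977, 0.205, 0.061, 0.596], [-0.213, -0.939, -0.271, -0.094], [0.001, -0.278, 0.961, 0.483], [0.0, 0.0, 0.0, 1.0]] 310.47974058528575 276.6076315694834 206.95496856323516
bed [([272.3, 184.8], 0.72, [0.582, -0.006, 0.065])]
bed_key [([274.4, 135.9], 0.67, [0.593, -0.071, 0.07])]
start_top [([363.2, 335.5], 0.74, [0.392, 0.199, 0.07]), ([382.7, 143.9], 0.66, [0.453, -0.091, 0.07])]
flask_mid [([274.0, 207.6], 0.79, [0.575, 0.016, 0.099])]
jar_mid [([269.1, 165.9], 0.95, [0.592, -0.035, 0.095])]
```

View pics/w1.png

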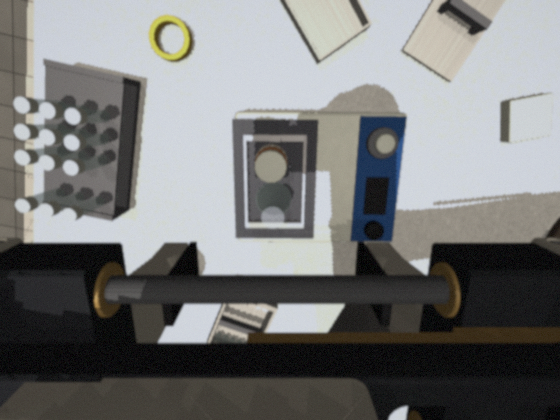

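Run:
```python
from h import *
W=snap('wrist');S=snap('scene');T=snap('top')
for t in ['flask_mid','jar_mid','bed','bed_key','start_top','mat']:
    L=[]
    for n,p in zip('WST',(W,S,T)):
        r=find(p,t,3); L.append((p,r)); print(t,n,r)
    v=[(p,r[0][0]) for p,r in L if r]
    if len(v)>1: print('  all',np.round(tri(v),4),'WT',np.round(tri([v[0],v[-1]]),4))
print('cap',np.round(atz(W,(271,164.5),.135),4),np.round(atz(T,(278.2,176.7),.135),4),np.round(tri([(W,(271,164.5)),(T,(278.2,176.7))]),4))
print('lip',np.round(atz(W,(273,214),.143),4),np.round(atz(T,(257.6,181.5),.143),4))
# mat contour in top
g=cv2.cvtColor(np.ascontiguousarray(T['img']),cv2.COLOR_RGB2GRAY)[235:290,148:214]
_,b=cv2.threshold(g,0,255,cv2.THRESH_BINARY_INV+cv2.THRESH_OTSU)
c=max(cv2.findContours(b,cv2.RETR_EXTERNAL,cv2.CHAIN_APPROX_NONE)[0],key=cv2.contourArea)
r=cv2.boxPoints(cv2.minAreaRect(c))+[148,235]
q=np.array([atz(T,u,.004) for u in r]);print(np.round(q,3).tolist(),np.round(q.mean(0),3))
```

```text
flask_mid W [([275.0, 206.8], 0.68)]
flask_mid S [([284.4, 230.5], 0.76), ([275.3, 237.6], 0.44)]
flask_mid T [([257.6, 184.5], 0.66)]
  all [0.5771 0.0152 0.0902] WT [0.5759 0.0143 0.1024]
jar_mid W [([267.6, 165.7], 0.62)]
jar_mid S [([260.9, 230.6], 0.96), ([356.7, 238.1], 0.52)]
jar_mid T [([280.3, 179.9], 0.69), ([267.1, 186.2], 0.53), ([195.7, 188.7], 0.52)]
  all [ 0.5923 -0.0418  0.1036] WT [ 0.5906 -0.0432  0.1209]
bed W [([272.5, 180.6], 0.71)]
bed S [([274.9, 237.1], 0.88), ([379.3, 251.5], 0.21)]
bed T [([262.7, 186.3], 0.8), ([436.8, 237.9], 0.47)]
  all [ 0.5803 -0.0061  0.0608] WT [0.5841 0.0007 0.0106]
bed_key W [([272.0, 140.5], 0.93)]
bed_key S [([253.1, 240.2], 0.66)]
bed_key T [([285.5, 180.7], 0.63)]
  all [ 0.5942 -0.063   0.0646] WT [ 0.5954 -0.0637  0.0531]
start_top W []
start_top S [([244.6, 197.2], 0.64)]
start_top T [([301.5, 230.7], 0.62)]
  all [ 0.4507 -0.1021  0.0589] WT [ 0.4507 -0.1021  0.0589]
mat W [([362.8, 334.6], 0.61)]
mat S [([166.8, 182.5], 0.66), ([368.9, 192.2], 0.64), ([259.0, 233.2], 0.34)]
mat T []
  all [ 0.6787 -0.147   0.4672] WT [ 0.6787 -0.147   0.4672]
cap [ 0.5908 -0.044   0.135 ] [ 0.5933 -0.0406  0.135 ] [ 0.5922 -0.0422  0.1332]
lip [0.5769 0.0101 0.143 ] [0.5795 0.0146 0.143 ]
[[0.445, 0.344, 0.004], [0.443, 0.151, 0.004], [0.286, 0.151, 0.004], [0.288, 0.341, 0.004]] [0.366 0.247 0.004]
```

>>> {"api": "apply_moves", "payload": {"commands": [[[1.2,-2.2,0],0,0],[[1.2,-2.2,-8],0,0],[[1.2,-2.2,-16],0,0],[[1.2,-2.2,-16],0,0],[[1.2,-2.2,-16],0,0],[[1.2,-2.2,-18],0,0],[[1.2,-2.2,-20],0,0],[[1.2,-2.2,-22],0,0],[[1.2,-2.2,-23.4],0,0],[[1.2,-2.2,-23.4],0,0],[[1.2,-2.2,-23.4],0,0],[[1.2,-2.2,-23.4],0,1],[[1.2,-2.2,-23.4],0,1],[[1.2,-2.2,-23.4],0,1],[[1.2,-2.2,-23.4],0,1],[[1.2,-2.2,-23.4],0,1],[[1.2,-2.2,-23.4],0,1],[[1.2,-2.2,-23.4],0,1]]}}

```text
clock: 6.17
tool_pos: [0.5924, -0.0417, 0.1098]
orientation: [-180.0, -0.0, -77.7]
force: [-0.3, -0.6, -0.0]
opening: 0.0465
gripper_force: 0.0
```

>>> {"api": "apply_moves", "payload": {"commands": [[[0,0,0],0,1],[[0,0,0],0,1],[[0,0,0],0,1],[[0,0,0],0,1],[[0,0,0],0,1],[[0,0,0],0,1]]}}

```text
clock: 6.67
tool_pos: [0.5925, -0.0417, 0.1097]
orientation: [-180.0, -0.0, -77.7]
force: [0.7, 0.0, 1.3]
opening: 0.0392
gripper_force: 30.0
```

>>> {"api": "apply_moves", "payload": {"commands": [[[0,0,4],0,1],[[0,0,8],0,1],[[0,0,12],0,1],[[0,0,16],0,1],[[-3,5,18],-0.06,1],[[-6,10,18],-0.12,1],[[-9,15,18],-0.18,1],[[-12,20,18],-0.25,1],[[-15,25,18],-0.32,1],[[-18,30,18],-0.38,1],[[-21.2,35.2,18],-0.44,1],[[-21.2,35.2,18],-0.44,1],[[-21.2,35.2,18],-0.44,1],[[-21.2,35.2,18],-0.44,1],[[-21.2,35.2,18],-0.44,1],[[-21.2,35.2,18],-0.44,1],[[-21.2,35.2,18],-0.44,1]]}}

```text
clock: 8.08
tool_pos: [0.38, 0.3101, 0.2892]
orientation: [180.0, -0.1, -102.8]
force: [-0.3, -0.1, -2.2]
opening: 0.0386
gripper_force: 30.0
```

Run:
```python
from h import *
p=snap('wrist','w2.png');o=ctrl.get_obs();print(o['tool_pos'],o['orientation'],o['opening'],o['force'])
T=snap('top')
print([(a,s,np.round(atz(p,a,0),3).tolist()) for a,s in find(p,'mat',3)])
print([(a,s,np.round(atz(T,a,0),3).tolist()) for a,s in find(T,'mat',3)])
```

```text
[0.38039126 0.30964126 0.28924054] [ 1.79981253e+02 -4.55890376e-02 -1.02899735e+02] 0.03910572053407828 [ 0.31907929  0.16385625 -1.37130849]
[([278.5, 125.9], 0.63, [0.363, 0.247, 0.0])]
[([178.2, 256.7], 0.87, [0.381, 0.254, 0.0])]
```

View pics/w2.png

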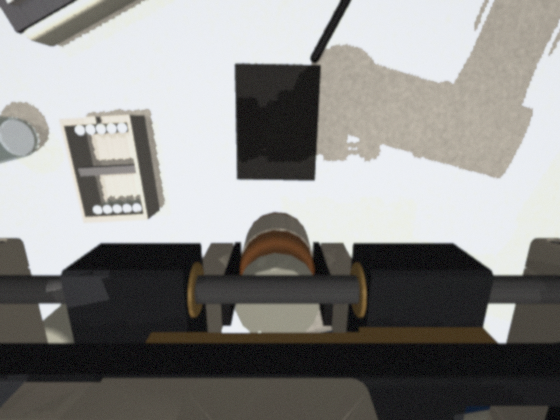

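Run:
```python
from h import *
p=snap('wrist')
q=np.array([atz(p,u,.004) for u in [(236,64),(321,66),(316,181),(237,180)]]);print(np.round(q,3).tolist(),np.round(q.mean(0),4))
d=q[3]-q[0]+q[2]-q[1];d/=np.linalg.norm(d);c=q.mean(0);print(d, np.degrees(np.arctan2(d[1],d[0])),c+.033*d,c-.033*d)
for t in ['tray1_grip','tray1_key']: print([(a,s,np.round(atz(p,a,.0355 if 'grip' in t else .055),3).tolist()) for a,s in find(p,t,3)])
```

```text
[[0.399, 0.161, 0.004], [0.295, 0.187, 0.004], [0.329, 0.33, 0.004], [0.436, 0.304, 0.004]] [0.3647 0.2455 0.004 ]
[0.2423375  0.97019201 0.        ] 75.97545749017655 [0.37265381 0.27749761 0.004     ] [0.35665953 0.21346494 0.004     ]
[([114.4, 172.7], 0.75, [0.581, 0.254, 0.035])]
[([92.5, 120.3], 0.76, [0.572, 0.19, 0.055])]
```

>>> {"api": "apply_moves", "payload": {"commands": [[[-0.7,-3.1,0],0,1],[[-0.7,-3.1,-4],0,1],[[-0.7,-3.1,-8],0,1],[[-0.7,-3.1,-12],0,1],[[-0.7,-3.1,-16],0,1],[[-0.7,-3.1,-19],0,1],[[-0.7,-3.1,-21],0,1],[[-0.7,-3.1,-22],0,1],[[-0.7,-3.1,-22.5],0,1],[[-0.7,-3.1,-22.8],0,1],[[-0.7,-3.1,-23],0,1],[[-0.7,-3.1,-23],0,1],[[-0.7,-3.1,-23],0,1]]}}

```text
clock: 9.52
tool_pos: [0.3737, 0.2797, 0.0604]
orientation: [-180.0, 0.1, -102.9]
force: [0.5, 0.3, -1.3]
opening: 0.0391
gripper_force: 30.0
```

>>> {"api": "apply_moves", "payload": {"commands": [[[0,0,-0.1],0,1],[[0,0,-0.1],0,1],[[0,0,-0.1],0,1],[[0,0,-0.1],0,0],[[0,0,-0.1],0,0],[[0,0,-0.1],0,0],[[0,0,-0.1],0,0],[[0,0,-0.1],0,0],[[0,0,-0.1],0,0],[[0,0,-0.1],0,0],[[0,0,-0.1],0,0],[[0,0,-0.1],0,0],[[0,0,4],0,0],[[0,0,8],0,0],[[0,0,12],0,0],[[0,0,16],0,0],[[0,0,20],0,0],[[0,0,23],0,0]]}}

```text
clock: 11.02
tool_pos: [0.3737, 0.2794, 0.2934]
orientation: [-179.9, 0.2, -102.9]
force: [1.0, 0.6, -0.6]
opening: 0.0873
gripper_force: 0.0
```

>>> {"api": "apply_moves", "payload": {"commands": [[[4,-5.2,0],0.09,0],[[8,-10.4,0],0.18,0],[[12,-15.6,0],0.27,0],[[16,-21,0],0.36,0],[[20.4,-26.6,0],0.44,0],[[20.4,-26.6,0],0.44,0],[[20.4,-26.6,0],0.44,0],[[20.4,-26.6,0],0.44,0],[[20.4,-26.6,-4],0.44,0],[[20.4,-26.6,-8],0.44,0],[[20.4,-26.6,-11],0.44,0],[[20.4,-26.6,-13],0.44,0],[[20.4,-26.6,-15],0.44,0],[[20.4,-26.6,-16],0.44,0],[[20.4,-26.6,-16.6],0.44,0],[[20.4,-26.6,-16.6],0.44,0],[[20.4,-26.6,-16.6],0.44,0],[[20.4,-26.6,-16.6],0.44,1],[[20.4,-26.6,-16.6],0.44,1],[[20.4,-26.6,-16.6],0.44,1]]}}

```text
clock: 12.68
tool_pos: [0.5779, 0.0135, 0.1246]
orientation: [-179.9, 0.0, -77.7]
force: [-0.5, -0.2, 0.5]
opening: 0.0731
gripper_force: 0.0
```

>>> {"api": "apply_moves", "payload": {"commands": [[[0,0,0],0,1],[[0,0,0],0,1],[[0,0,0],0,1],[[0,0,0],0,1],[[0,0,0],0,1],[[0,0,0],0,1],[[0,0,0],0,1],[[0,0,0],0,1],[[0,0,0],0,1],[[0,0,0],0,1],[[0,0,0],0,1],[[0,0,0],0,1],[[0,0,0],0,1],[[0,0,0],0,1]]}}

```text
clock: 13.85
tool_pos: [0.5774, 0.0133, 0.1235]
orientation: [180.0, -0.0, -77.7]
force: [-0.6, 0.5, 0.9]
opening: 0.0244
gripper_force: 29.7
```

>>> {"api": "apply_moves", "payload": {"commands": [[[0,0,0],0,0.6],[[0,0,0],0,0.6],[[0,0,0],0,0.6],[[0,0,0.6],0,0.6],[[0,0,0.6],0,0.6],[[0,0,0.6],0,0.6],[[0,0,0.6],0,1],[[0,0,0.6],0,1],[[0,0,0.6],0,1],[[0,0,0.6],0,1],[[0,0,0.6],0,1],[[0,0,0.6],0,1],[[0,0,0.6],0,1],[[0,0,0.6],0,1]]}}

```text
clock: 15.02
tool_pos: [0.5774, 0.0133, 0.1296]
orientation: [-180.0, -0.0, -77.7]
force: [1.1, 0.2, 0.7]
opening: 0.0244
gripper_force: 30.0
```

>>> {"api": "apply_moves", "payload": {"commands": [[[0,0,2],0,1],[[0,0,5],0,1],[[0,0,9],0,1],[[0,0,13],0,1],[[-3,3,14],-0.07,1],[[-6,6,14],-0.14,1],[[-9,9,14],-0.21,1],[[-12,12,14],-0.28,1],[[-15,14,14],-0.35,1],[[-18,17,14],-0.42,1],[[-22,20,14],-0.44,1],[[-22,20,14],-0.44,1],[[-22,20,14],-0.44,1],[[-22,20,12],-0.44,1],[[-22,20,8],-0.44,1],[[-22,20,4],-0.44,1],[[-22,20,0],-0.44,1],[[-22,20,-2.5],-0.44,1],[[-22,20,-4],-0.44,1],[[-22,20,-4.7],-0.44,1]]}}

```text
clock: 16.68
tool_pos: [0.357, 0.2113, 0.0801]
orientation: [179.9, -0.3, -103.0]
force: [0.1, 0.4, -0.8]
opening: 0.0249
gripper_force: 30.0
```

>>> {"api": "apply_moves", "payload": {"commands": [[[0,0,-0.2],0,1],[[0,0,-0.3],0,1],[[0,0,-0.3],0,1],[[0,0,-0.3],0,1]]}}

```text
clock: 17.02
tool_pos: [0.358, 0.2139, 0.0806]
orientation: [-180.0, 0.1, -102.9]
force: [0.3, 0.1, -0.6]
opening: 0.0246
gripper_force: 30.0
```

>>> {"api": "apply_moves", "payload": {"commands": [[[0,0,-0.1],0,1],[[0,0,-0.1],0,1],[[0,0,-0.2],0,1],[[0,0,-0.2],0,1],[[0,0,-0.2],0,1],[[0,0,-0.2],0,1]]}}

```text
clock: 17.52
tool_pos: [0.358, 0.2138, 0.0784]
orientation: [-179.9, 0.1, -102.9]
force: [0.4, -1.5, 6.7]
opening: 0.0243
gripper_force: 30.0
```

>>> {"api": "apply_moves", "payload": {"commands": [[[0,0,0.1],0,0.5],[[0,0,0.1],0,0],[[0,0,0.1],0,0],[[0,0,0.1],0,0],[[0,0,0.1],0,0],[[0,0,0.1],0,0],[[0,0,0.1],0,0],[[0,0,4],0,0],[[0,0,8],0,0],[[0,0,12],0,0],[[0,0,16],0,0],[[0,0,20],0,0],[[0,0,20],0,0]]}}

```text
clock: 18.6
tool_pos: [0.36, 0.2155, 0.2855]
orientation: [-179.6, 0.6, -102.8]
force: [1.7, 1.3, 0.3]
opening: 0.0871
gripper_force: 0.0
```

>>> {"api": "apply_moves", "payload": {"commands": [[[4,1,0],0.12,0.7],[[8,2,0],0.25,0.7],[[12,3,0],0.37,0.7],[[16.4,4.8,0],1.656,0.7],[[16.4,4.8,0],1.656,0.7],[[16.4,4.8,0],1.656,0.7],[[16.4,4.8,0],1.656,0.7],[[16.4,4.8,0],1.656,0.7],[[16.4,4.8,0],1.656,0.7],[[16.4,4.8,0],1.656,0.7],[[16.4,4.8,0],1.656,0.7],[[16.4,4.8,0],1.656,0.7],[[16.4,4.8,0],1.656,0.7],[[16.4,4.8,0],1.656,0.7],[[16.4,4.8,0],1.656,0.7],[[16.4,4.8,0],1.656,0.7],[[16.4,4.8,0],1.656,0.7],[[16.4,4.8,0],1.656,0.7]]}}

```text
clock: 20.1
tool_pos: [0.5214, 0.2613, 0.2775]
orientation: [180.0, 0.0, -8.1]
force: [-0.0, 0.3, -0.0]
opening: 0.0259
gripper_force: 0.0
```

Run:
```python
from h import *
p=snap('wrist','w3.png');o=ctrl.get_obs();print(o['tool_pos'],o['orientation'],o['opening'])
T=snap('top');S=snap('scene')
for t,z in [('tray1_grip',.0355),('tray1_key',.055),('flask_mid',.048),('jar_mid',.044),('bed',.065),('bed_key',.07)]:
  for n,q in zip('WTS',(p,T,S)): print(t,n,[(a,s,np.round(atz(q,a,z),3).tolist()) for a,s in find(q,t,3)])
```

```text
[0.52135063 0.26126165 0.27747336] [ 1.79995419e+02  6.47489536e-03 -8.06765051e+00] 0.026495325414218108
tray1_grip W [([279.9, 129.0], 0.69, [0.581, 0.247, 0.035])]
tray1_grip T [([175.6, 182.6], 0.65, [0.596, 0.257, 0.036])]
tray1_grip S [([383.7, 250.2], 0.79, [0.582, 0.258, 0.035])]
tray1_key W [([329.6, 128.4], 0.79, [0.574, 0.192, 0.055])]
tray1_key T [([197.3, 189.9], 0.91, [0.571, 0.19, 0.055])]
tray1_key S [([356.1, 242.2], 0.67, [0.577, 0.188, 0.055])]
flask_mid W []
flask_mid T [([188.9, 262.3], 0.59, [0.365, 0.214, 0.048]), ([301.5, 232.8], 0.51, [0.446, -0.107, 0.048])]
flask_mid S [([360.3, 180.2], 0.91, [0.359, 0.212, 0.048])]
jar_mid W []
jar_mid T [([168.1, 262.6], 0.6, [0.365, 0.274, 0.044])]
jar_mid S [([382.7, 186.0], 0.66, [0.373, 0.272, 0.044])]
bed W [([515.3, 98.7], 0.73, [0.578, -0.007, 0.065])]
bed T [([267.1, 185.9], 0.72, [0.579, -0.01, 0.065]), ([288.1, 178.7], 0.51, [0.599, -0.07, 0.065])]
bed S [([271.9, 235.5], 0.81, [0.577, -0.017, 0.065]), ([385.9, 187.6], 0.31, [0.399, 0.275, 0.065])]
bed_key W []
bed_key T []
bed_key S [([250.2, 238.1], 0.92, [0.592, -0.068, 0.07])]
```

View pics/w3.png

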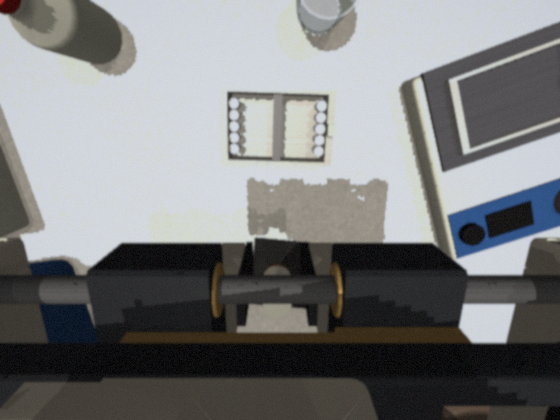

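Run:
```python
from h import *
p=snap('wrist');o=ctrl.get_obs()
y=np.radians(o['orientation'][2]);tx=np.array([np.cos(y),np.sin(y)]);ty=np.array([np.sin(y),-np.cos(y)])
T=np.array(p['T']);d=(T[:3,3]-o['tool_pos'])
print('cam off',d[:2]@tx,d[:2]@ty,d[2]); print(np.round(T[:3,:3],3))
g=cv2.cvtColor(np.ascontiguousarray(p['img']),cv2.COLOR_RGB2GRAY)
print('bar rows',g[110:145,265:295].mean(0).astype(int).tolist())
print('fingers',g[262:266,180:380].mean(0).astype(int).tolist())
print('outer',g[120:140,215:240].mean(0).astype(int).tolist(),g[120:140,320:345].mean(0).astype(int).tolist())
print('col',g[80:175,250:265].mean(1).astype(int).tolist())
for uv in [(279.5,127.5)]:
  for z in (.0355,.043): q=atz(p,uv,z);e=(q-o['tool_pos'])[:2];print(z,np.round(q,4),'tool xy',e@tx,e@ty)
```

```text
cam off 0.07486055963151982 0.0015748212695207784 0.13961591291750414
[[-0.14   0.951  0.276]
 [-0.99  -0.134 -0.039]
 [-0.    -0.278  0.96 ]]
bar rows [213, 212, 210, 209, 208, 207, 204, 189, 162, 142, 136, 136, 135, 135, 135, 134, 130, 127, 128, 141, 170, 197, 210, 212, 212, 212, 212, 212, 212, 211]
fingers [16, 9, 15, 16, 11, 11, 16, 13, 10, 14, 14, 14, 15, 13, 17, 17, 13, 15, 20, 12, 14, 12, 17, 16, 11, 17, 15, 14, 11, 12, 15, 13, 12, 17, 14, 22, 33, 42, 42, 42, 36, 36, 41, 56, 62, 64, 64, 65, 66, 63, 64, 65, 67, 66, 68, 73, 72, 75, 71, 68, 57, 36, 15, 6, 10, 10, 8, 7, 9, 11, 9, 10, 14, 24, 33, 34, 35, 36, 35, 37, 36, 34, 37, 38, 34, 34, 36, 31, 33, 33, 34, 34, 34, 35, 39, 42, 39, 42, 39, 35, 32, 29, 27, 23, 19, 22, 20, 20, 17, 20, 22, 16, 24, 15, 21, 15, 17, 19, 18, 20, 15, 13, 10, 7, 6, 11, 10, 13, 6, 8, 8, 13, 30, 54, 68, 74, 73, 74, 70, 67, 64, 66, 64, 63, 63, 65, 64, 64, 66, 64, 58, 47, 39, 41, 43, 45, 42, 38, 26, 14, 12, 16, 13, 13, 11, 10, 13, 16, 14, 12, 9, 8, 13, 14, 9, 11, 7, 10, 9, 15, 16, 15, 13, 14, 16, 15, 17, 14, 12, 15, 15, 14, 13, 16, 14, 15, 19, 16, 16, 14]
oute
[... 187 characters left out ...]
, 208, 211, 212, 214, 214, 215, 215, 214, 215, 214, 214, 214, 214]
col [214, 214, 213, 213, 214, 214, 214, 214, 214, 213, 210, 192, 152, 104, 89, 100, 109, 115, 130, 164, 193, 206, 210, 212, 212, 214, 213, 214, 213, 214, 214, 214, 214, 213, 213, 213, 214, 213, 213, 214, 214, 213, 213, 213, 213, 213, 214, 214, 214, 213, 213, 213, 213, 214, 213, 213, 213, 213, 214, 213, 214, 213, 213, 212, 214, 213, 213, 213, 213, 213, 213, 212, 213, 213, 208, 190, 151, 104, 83, 107, 154, 192, 208, 212, 212, 213, 214, 214, 215, 215, 215, 215, 215, 216, 215]
0.0355 [0.5828 0.2477 0.0355] tool xy 0.06277216990857158 0.00489267907165538
0.043 [0.5831 0.2477 0.043 ] tool xy 0.06300972699458365 0.004827477613947475
```

>>> {"api": "apply_moves", "payload": {"commands": [[[6.2,-1.1,-2],0,0.7],[[6.2,-1.1,-6],0,0.7],[[6.2,-1.1,-10],0,0.7],[[6.2,-1.1,-14],0,0.7],[[6.2,-1.1,-17],0,0.7],[[6.2,-1.1,-19],0,0.7],[[6.2,-1.1,-20],0,0.7],[[6.2,-1.1,-21],0,0.7],[[6.2,-1.1,-22],0,0.7],[[6.2,-1.1,-23],0,0.7],[[6.2,-1.1,-23.7],0,0.7],[[6.2,-1.1,-24.2],0,0.7],[[6.2,-1.1,-24.2],0,0.7],[[6.2,-1.1,-24.2],0,0.7]]}}

```text
clock: 22.37
tool_pos: [0.5835, 0.2504, 0.0358]
orientation: [-180.0, -0.0, -8.0]
force: [-0.3, 0.2, 0.1]
opening: 0.0266
gripper_force: 0.0
```

>>> {"api": "apply_moves", "payload": {"commands": [[[0,0,0],0,1],[[0,0,0],0,1],[[0,0,0],0,1],[[0,0,0],0,1],[[0,0,0],0,1],[[0,0,0],0,1],[[0,0,0],0,1],[[0,0,0],0,1],[[0,0,2],0,1],[[0,0,5],0,1],[[0,0,5],0,1]]}}

```text
clock: 23.28
tool_pos: [0.5855, 0.2514, 0.0901]
orientation: [-179.8, -0.3, -8.0]
force: [2.4, 0.5, -0.8]
opening: 0.0097
gripper_force: 29.9
```

>>> {"api": "apply_moves", "payload": {"commands": [[[0,0,4],0,1],[[0,0,8],0,1],[[-1,-2,12],0.02,1],[[-2.3,-5,15],0.06,1],[[-3.6,-8.5,16.5],0.1,1],[[-5,-12,16.5],0.15,1],[[-6.4,-15.5,16.5],0.2,1],[[-7.6,-19,16.5],0.25,1],[[-8.8,-22.5,16.5],0.3,1],[[-9.6,-26,16.5],0.33,1],[[-10.1,-27.9,16.5],0.354,1],[[-10.1,-27.9,16.5],0.354,1],[[-10.1,-27.9,16.5],0.354,1],[[-10.1,-27.9,16.5],0.354,1],[[-10.1,-27.9,16.5],0.354,1]]}}

```text
clock: 24.53
tool_pos: [0.4824, -0.0282, 0.2502]
orientation: [-180.0, 0.0, 12.3]
force: [-0.2, -0.6, -2.0]
opening: 0.0098
gripper_force: 29.9
```

Run:
```python
from h import *
p=snap('wrist','w4.png');o=ctrl.get_obs();print(o['tool_pos'],o['orientation'],o['opening'],o['force'])
for t,z in [('bed',.065),('bed_key',.07),('start_top',.07)]: print(t,[(a,s,np.round(atz(p,a,z),4).tolist()) for a,s in find(p,t,3)])
```

```text
[ 0.48250907 -0.02804387  0.25024139] [-1.79995442e+02  3.26237092e-02  1.23103611e+01] 0.009691115717123252 [-0.32319977  0.12875106 -2.19324714]
bed [([276.9, 89.4], 0.85, [0.5807, -0.0084, 0.065]), ([54.7, 242.5], 0.43, [0.3694, 0.202, 0.065])]
bed_key [([339.8, 90.9], 0.83, [0.5919, -0.0682, 0.07])]
start_top []
```

View pics/w4.png

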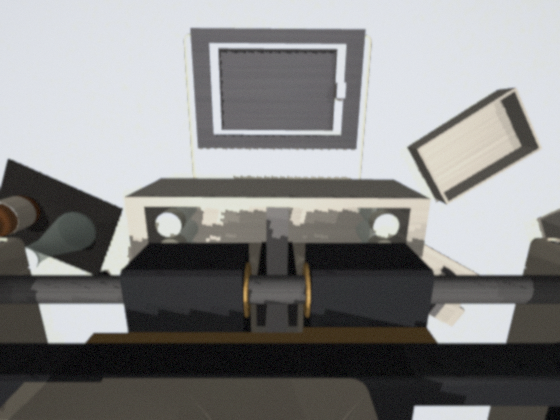

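```bash
cat >> h.py <<'E'
def bedfit(p,z=.065,roi=(196,36,362,142)):
    x0,y0,x1,y1=roi
    g=cv2.cvtColor(np.ascontiguousarray(p['img']),cv2.COLOR_RGB2GRAY)[y0:y1,x0:x1]
    _,b=cv2.threshold(g,0,255,cv2.THRESH_BINARY+cv2.THRESH_OTSU)
    b[0]=b[-1]=0;b[:,0]=b[:,-1]=0
    c=max(cv2.findContours(b,cv2.RETR_EXTERNAL,cv2.CHAIN_APPROX_NONE)[0],key=lambda c:cv2.boundingRect(c)[2])
    w=np.array([atz(p,u,z)[:2] for u in c[:,0]+[x0,y0]],np.float32)
    return cv2.minAreaRect(w*1000)
E
python3 - <<'E'
from h import *
p=snap('wrist');o=ctrl.get_obs()
r=bedfit(p);print(r)
y=np.radians(o['orientation'][2]);tx=np.array([np.cos(y),np.sin(y)]);ty=np.array([np.sin(y),-np.cos(y)])
e=np.array(r[0])/1000-o['tool_pos'][:2];print(e@tx,e@ty)
g=cv2.cvtColor(np.ascontiguousarray(p['img']),cv2.COLOR_RGB2GRAY)
print(g[60:70,200:360].mean(0).astype(int).tolist())
print('tray end rows',g[208:212,120:440:1].mean(0).astype(int).tolist())
E
```

```text
((580.2391357421875, -9.465553283691406), (83.81562042236328, 132.2233428955078), 12.28235912322998)
0.0994895854647745 0.0025598429040257728
[104, 103, 104, 105, 104, 106, 105, 105, 107, 126, 169, 210, 224, 227, 227, 227, 226, 220, 192, 135, 90, 86, 97, 103, 104, 105, 106, 105, 106, 106, 106, 106, 107, 106, 106, 106, 106, 106, 106, 106, 105, 105, 106, 106, 106, 106, 106, 105, 105, 106, 105, 105, 106, 106, 105, 106, 105, 106, 106, 105, 105, 106, 105, 106, 106, 107, 106, 106, 106, 106, 106, 106, 107, 107, 106, 107, 105, 107, 106, 107, 106, 107, 106, 106, 105, 106, 105, 106, 106, 105, 105, 106, 106, 105, 106, 105, 106, 106, 105, 105, 106, 106, 105, 105, 105, 104, 104, 104, 104, 104, 105, 105, 105, 105, 104, 104, 104, 103, 103, 104, 104, 104, 103, 103, 103, 102, 103, 103, 102, 104, 101, 99, 95, 93, 91, 101, 148, 202, 223, 226, 227, 227, 226, 223, 207, 162, 118, 103, 100, 100, 100, 100, 98, 99, 99, 99, 100, 99, 99, 98]
tray end rows [62, 100, 160, 209, 223, 222, 220, 219, 219, 219, 219, 219, 219, 220, 220, 219, 219, 219, 219, 220, 219, 219, 218, 200, 149, 94, 66, 61, 64, 66, 63, 64, 64, 
[... 689 characters left out ...]
210, 209, 208, 210, 215, 218, 219, 220, 220, 220, 219, 217, 212, 208, 208, 211, 214, 214, 208, 186, 172, 169, 174, 184, 190, 189, 193, 200, 205, 206, 208, 209, 204, 185, 169, 168, 173, 182, 186, 187, 187, 192, 199, 202, 200, 202, 197, 177, 159, 153, 152, 156, 164, 168, 169, 169, 174, 181, 185, 186, 181, 163, 140, 124, 118, 116, 111, 110, 110, 112, 111, 113, 112, 113, 113, 114, 121, 129, 132, 132, 130, 122, 111, 108, 109, 109, 110, 108, 107, 105, 99, 97, 92, 91, 89, 88, 86, 86, 85, 87, 86, 87, 87, 87, 85, 86, 84, 82, 82, 81, 80, 80, 83, 88, 109, 152, 191, 208, 210, 211, 211, 211, 211, 210, 210, 211, 210, 210, 210, 210, 210, 210, 210, 216, 221, 225, 228, 228, 227, 227, 227, 228, 228, 227, 228]
```

```bash
cat >> h.py <<'E'
def tool(p,uv,z,o):
    y=np.radians(o['orientation'][2]);tx=np.array([np.cos(y),np.sin(y)]);ty=np.array([np.sin(y),-np.cos(y)])
    e=(atz(p,uv,z)-o['tool_pos'])[:2]; return np.round([e@tx*1000,e@ty*1000],1)
E
python3 - <<'E'
from h import *
p=snap('wrist');o=ctrl.get_obs();z=o['tool_pos'][2]
g=cv2.cvtColor(np.ascontiguousarray(p['img']),cv2.COLOR_RGB2GRAY)
for c in (180,240,330,380): print(c,g[170:230,c-4:c+5].mean(1).astype(int).tolist())
print('rim edges',g[201:204,118:134].mean(0).astype(int).tolist(),g[201:204,418:436].mean(0).astype(int).tolist())
for r in (178,195,197,199): print(r,tool(p,(277,r),z+.0144,o),tool(p,(277,r),z-.0355+.006,o))
b=p['img'][165:245,115:440]
cv2.imwrite('pics/w4c.png',cv2.resize(np.ascontiguousarray(b[:,:,::-1]),None,fx=2.4,fy=2.4))
E
```

```text
180 [228, 228, 228, 227, 227, 225, 220, 190, 142, 101, 85, 82, 83, 83, 83, 84, 83, 84, 83, 84, 83, 82, 84, 82, 83, 90, 124, 178, 214, 223, 224, 224, 224, 224, 222, 213, 178, 133, 109, 105, 102, 98, 94, 90, 89, 93, 102, 112, 124, 136, 146, 153, 159, 164, 168, 170, 171, 173, 172, 168]
240 [228, 228, 228, 228, 224, 213, 185, 150, 117, 93, 84, 82, 82, 83, 83, 83, 83, 84, 84, 83, 83, 83, 83, 82, 83, 86, 112, 161, 201, 220, 224, 224, 224, 224, 224, 224, 224, 224, 221, 209, 185, 162, 142, 130, 124, 124, 125, 125, 127, 130, 129, 129, 126, 123, 120, 120, 118, 119, 121, 122]
330 [228, 228, 228, 228, 227, 222, 208, 181, 147, 111, 88, 81, 79, 79, 79, 81, 80, 81, 81, 81, 82, 81, 81, 80, 79, 81, 89, 127, 176, 210, 218, 219, 219, 219, 219, 219, 219, 218, 213, 195, 171, 151, 138, 133, 130, 128, 128, 127, 126, 126, 125, 121, 118, 113, 110, 108, 109, 107, 109, 109]
380 [227, 227, 228, 228, 228, 228, 228, 223, 204, 158, 109, 84, 80, 77, 79, 79, 79, 79, 80, 79, 79, 80, 79, 80, 80, 80, 84, 108, 154, 192, 209, 213, 215, 215, 214, 212, 202, 171, 129, 106, 102, 102, 104, 110, 129, 156, 180, 200, 213, 221, 225, 226, 227, 227, 228, 227, 227, 227, 227, 226]
rim edges [227, 228, 228, 228, 227, 226, 223, 221, 219, 219, 219, 219, 219, 220, 218, 219] [213, 212, 211, 212, 212, 211, 211, 210, 210, 211, 211, 214, 221, 225, 226, 226, 222, 209]
178 [50.4  1.4] [42.   1.5]
195 [43.3  1.4] [32.3  1.5]
197 [42.4  1.4] [31.2  1.5]
199 [41.5  1.4] [30.   1.5]
```

View pics/w4c.png

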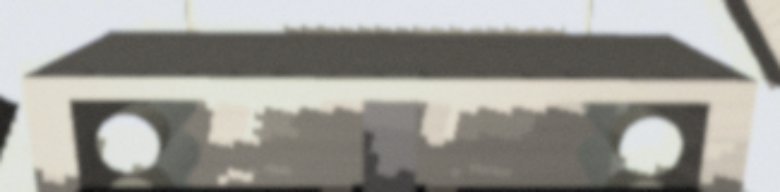

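>>> {"api": "apply_moves", "payload": {"commands": [[[4,0.8,0],0,1],[[8,1.6,0],0,1],[[9.7,2,0],0,1],[[9.7,2,-3],0,1],[[9.7,2,-6],0,1],[[9.7,2,-9],0,1],[[9.7,2,-12],0,1],[[9.7,2,-13],0,1],[[9.7,2,-13.5],0,1],[[9.7,2,-13.8],0,1],[[9.7,2,-14.1],0,1],[[9.7,2,-14.4],0,1],[[9.7,2,-14.7],0,1],[[9.7,2,-14.9],0,1],[[9.7,2,-15],0,1],[[9.7,2,-15.1],0,1],[[9.7,2,-15.2],0,1],[[9.7,2,-15.2],0,1],[[9.7,2,-15.2],0,1]]}}

```text
clock: 26.42
tool_pos: [0.5794, -0.0087, 0.0986]
orientation: [180.0, 0.0, 12.3]
force: [0.2, 0.4, -1.9]
opening: 0.0097
gripper_force: 29.9
```

>>> {"api": "apply_moves", "payload": {"commands": [[[0,0,-0.1],0,1],[[0,0,-0.2],0,1],[[0,0,-0.3],0,1],[[0,0,-0.4],0,1],[[0,0,-0.4],0,1],[[0,0,-0.4],0,1]]}}

```text
clock: 26.92
tool_pos: [0.5794, -0.0087, 0.0951]
orientation: [180.0, -0.0, 12.3]
force: [-2.5, 0.6, 5.6]
opening: 0.0099
gripper_force: 29.9
```

>>> {"api": "apply_moves", "payload": {"commands": [[[0,0,-0.05],0,0.7],[[0,0,-0.05],0,0.7],[[0,0,-0.05],0,0.7],[[0,0,-0.05],0,0.7],[[0,0,2],0,0.7],[[0,0,6],0,0.7],[[0,0,10],0,0.7],[[-3,-0.7,14],0,0.7],[[-7,-1.4,16],0,0.7],[[-9.7,-2,16],0,0.7],[[-9.7,-2,16],0,0.7],[[-9.7,-2,16],0,0.7],[[-9.7,-2,16],0,0.7]]}}

```text
clock: 28.0
tool_pos: [0.4826, -0.0287, 0.255]
orientation: [-180.0, -0.1, 12.3]
force: [0.4, 0.5, -0.7]
opening: 0.0265
gripper_force: 0.0
```

Run:
```python
from h import *
p=snap('wrist','w5.png');o=ctrl.get_obs();print(o['tool_pos'],o['orientation'],o['opening'],o['force'])
T=snap('top');S=snap('scene')
for t,z in [('tray1_grip',.0945),('tray1_key',.115),('cover_grip',.037),('cover_notch',.009),('flask_mid',.048),('jar_mid',.044)]: 
  for n,q in zip('WTS',(p,T,S)): print(t,n,[(a,s,np.round(atz(q,a,z),3).tolist()) for a,s in find(q,t,3)])
```

```text
[ 0.48280326 -0.02862065  0.25445895] [ 1.79997417e+02 -9.98632038e-03  1.22768053e+01] 0.025870480586039205 [ 0.47264772 -0.15156902  0.41234972]
tray1_grip W [([282.3, 90.4], 0.67, [0.579, -0.014, 0.094])]
tray1_grip T [([419.3, 220.2], 0.43, [0.475, -0.429, 0.095])]
tray1_grip S [([274.8, 229.6], 0.75, [0.581, -0.009, 0.095])]
tray1_key W [([350.5, 87.7], 0.64, [0.592, -0.07, 0.115])]
tray1_key T []
tray1_key S [([250.4, 225.6], 0.58, [0.589, -0.066, 0.115])]
cover_grip W [([57.2, 242.0], 0.18, [0.353, 0.22, 0.037])]
cover_grip T [([356.3, 251.5], 0.71, [0.391, -0.265, 0.037])]
cover_grip S [([189.0, 177.8], 0.55, [0.368, -0.265, 0.037]), ([246.5, 195.0], 0.39, [0.423, -0.097, 0.037])]
cover_notch W []
cover_notch T [([374.6, 258.9], 0.88, [0.368, -0.323, 0.009])]
cover_notch S []
flask_mid W []
flask_mid T []
flask_mid S [([361.3, 177.6], 0.65, [0.348, 0.215, 0.048])]
jar_mid W []
jar_mid T []
jar_mid S [([387.1, 186.8], 0.62, [0.375, 0.284, 0.044])]
```

View pics/w5.png

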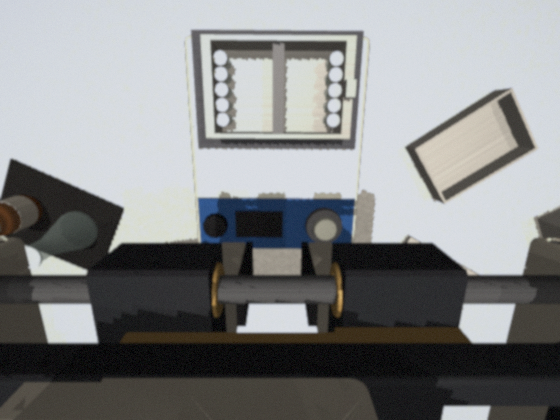

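>>> {"api": "apply_moves", "payload": {"commands": [[[0,-3,1.6],-0.1,0.7],[[0,-7,1.6],-0.2,0.7],[[0,-11,1.6],-0.3,0.7],[[0,-15,1.6],-0.42,0.7],[[0,-19,1.6],-0.54,0.7],[[0,-23,1.6],-0.66,0.7],[[-1,-27,1.6],-0.78,0.7],[[-2,-31,1.6],-0.9,0.7],[[-3,-34,1.6],-1,0.7],[[-3.9,-37.2,1.6],-1.087,0.7],[[-3.9,-37.2,1.6],-1.087,0.7],[[-3.9,-37.2,1.6],-1.087,0.7],[[-3.9,-37.2,1.6],-1.087,0.7],[[-3.9,-37.2,1.6],-1.087,0.7]]}}

```text
clock: 30.22
tool_pos: [0.4436, -0.4001, 0.2706]
orientation: [-180.0, 0.0, -49.9]
force: [-1.1, 0.5, -0.7]
opening: 0.0262
gripper_force: 0.0
```

Run:
```python
from h import *
p=snap('wrist','w6.png');o=ctrl.get_obs();print(o['tool_pos'],o['orientation'],o['opening'])
for t,z in [('tray1_grip',.043),('tray1_key',.06)]: print(t,[(a,s,np.round(atz(p,a,z),4).tolist(),tool(p,a,z,o)) for a,s in find(p,t,3)])
```

```text
[ 0.44375053 -0.39992315  0.27072306] [-1.79990037e+02 -1.05030043e-02 -4.99102404e+01] 0.025910417429013705
tray1_grip []
tray1_key []
```

View pics/w6.png

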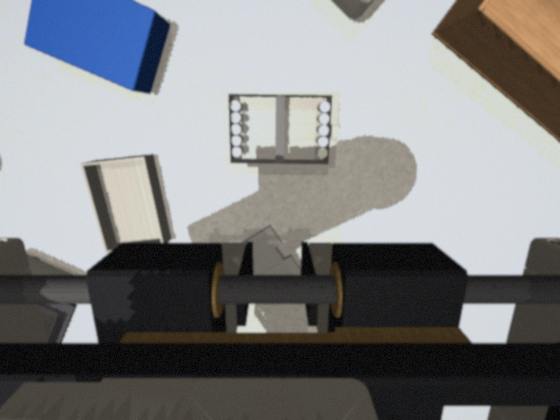

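Run:
```python
from h import *
a=cv2.imread('pics/w3.png')[84:172,215:345];b=cv2.imread('pics/w6.png')[84:174,218:348][:88]
cv2.imwrite('pics/cmp.png',cv2.resize(np.vstack([a,b]),None,fx=3.4,fy=3.4,interpolation=cv2.INTER_CUBIC))
o=ctrl.get_obs();p=snap('wrist')
for t in ['tray1_key','tray2_key','tray1_grip','tray2_grip']: print(t,find(p,t,3))
g=cv2.cvtColor(np.ascontiguousarray(p['img']),cv2.COLOR_RGB2GRAY)
print('bar',g[115:125,268:298].mean(0).astype(int).tolist(),g[140:150,268:298].mean(0).astype(int).tolist())
S=snap('scene')
for t in ['tray1_key']: print(t,[(a,s,np.round(atz(S,a,.055),3).tolist()) for a,s in find(S,t,4)])
```

```text
tray1_key []
tray2_key []
tray1_grip []
tray2_grip []
bar [218, 218, 217, 218, 218, 217, 216, 202, 170, 146, 140, 140, 140, 138, 139, 138, 134, 130, 128, 130, 147, 178, 205, 215, 217, 217, 217, 217, 217, 217] [186, 184, 183, 184, 183, 184, 185, 174, 155, 142, 138, 139, 139, 139, 138, 138, 134, 130, 130, 136, 156, 184, 194, 193, 192, 189, 188, 186, 187, 187]
tray1_key [([250.1, 225.3], 0.77, [0.541, -0.074, 0.055])]
```

View pics/cmp.png

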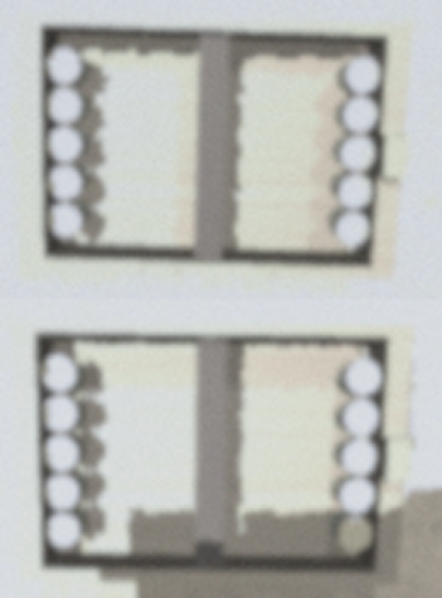

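>>> {"api": "apply_moves", "payload": {"commands": [[[3.5,-5.1,-2],0,0.7],[[3.5,-5.1,-6],0,0.7],[[3.5,-5.1,-10],0,0.7],[[3.5,-5.1,-14],0,0.7],[[3.5,-5.1,-17],0,0.7],[[3.5,-5.1,-19],0,0.7],[[3.5,-5.1,-20],0,0.7],[[3.5,-5.1,-21],0,0.7],[[3.5,-5.1,-22],0,0.7],[[3.5,-5.1,-23],0,0.7],[[3.5,-5.1,-23.5],0,0.7],[[3.5,-5.1,-23.5],0,0.7],[[3.5,-5.1,-23.5],0,0.7]]}}

```text
clock: 31.8
tool_pos: [0.4787, -0.4519, 0.0361]
orientation: [-180.0, -0.0, -50.0]
force: [0.3, 0.3, -0.1]
opening: 0.0265
gripper_force: 0.0
```

>>> {"api": "apply_moves", "payload": {"commands": [[[0,0,0],0,1],[[0,0,0],0,1],[[0,0,0],0,1],[[0,0,0],0,1],[[0,0,0],0,1],[[0,0,0],0,1],[[0,0,0],0,1],[[0,0,0],0,1],[[0,0,2],0,1],[[0,0,5],0,1],[[0,0,5],0,1]]}}

```text
clock: 32.72
tool_pos: [0.4804, -0.4534, 0.0905]
orientation: [-179.9, -0.4, -49.9]
force: [1.9, -1.6, 0.1]
opening: 0.0096
gripper_force: 30.0
```

>>> {"api": "apply_moves", "payload": {"commands": [[[0,0,4],0,1],[[0,0,8],0,1],[[0,0,12],0,1],[[0,2,16],0.05,1],[[0,5,20],0.1,1],[[0,9,20.9],0.2,1],[[0,13,20.9],0.3,1],[[0,17,20.9],0.4,1],[[0,21,20.9],0.5,1],[[0,25,20.9],0.6,1],[[0,29,20.9],0.7,1],[[0,33,20.9],0.8,1],[[0,37,20.9],0.9,1],[[0.4,40,20.9],1,1],[[0.4,42.3,20.9],1.087,1],[[0.4,42.3,20.9],1.087,1],[[0.4,42.3,20.9],1.087,1],[[0.4,42.3,20.9],1.087,1],[[0.4,42.3,20.9],1.087,1]]}}

```text
clock: 34.3
tool_pos: [0.4821, -0.0295, 0.2944]
orientation: [180.0, 0.0, 12.2]
force: [-0.2, -0.1, -2.0]
opening: 0.0099
gripper_force: 30.0
```

```bash
cat > rim.py <<'E'
from h import *
def rim(p,o,dz=.0144):
    g=cv2.cvtColor(np.ascontiguousarray(p['img']),cv2.COLOR_RGB2GRAY).astype(float)
    z=o['tool_pos'][2]+dz; out=[]
    for c in (160,180,240,330,380,400):
        v=g[186:206,c-3:c+4].mean(1); i=np.argmax(np.diff(v)); out.append((c,186.5+i)); 
    return out,[tool(p,u,z,o).tolist() for u in out]
E
python3 - <<'E'
from rim import *
p=snap('wrist','w7.png');o=ctrl.get_obs();print(o['tool_pos'],o['orientation'],o['opening'],o['force'])
print(rim(p,o))
g=cv2.cvtColor(np.ascontiguousarray(p['img']),cv2.COLOR_RGB2GRAY)
print(find(p,'bed',2),find(p,'tray1_key',3),find(p,'tray1_grip',3))
E
```

```text
[ 0.48218025 -0.02958913  0.29435575] [1.79997582e+02 2.66262853e-02 1.21594095e+01] 0.009915010562466584 [-0.68830744  0.09385243 -0.52426145]
([(160, np.float64(199.5)), (180, np.float64(199.5)), (240, np.float64(199.5)), (330, np.float64(199.5)), (380, np.float64(199.5)), (400, np.float64(199.5))], [[41.3, -47.4], [41.3, -39.1], [41.3, -14.0], [41.3, 23.5], [41.3, 44.3], [41.3, 52.6]])
[] [([335.5, 92.2], 0.67), ([77.3, 228.4], 0.2)] [([276.9, 93.7], 0.68)]
```

View pics/w7.png

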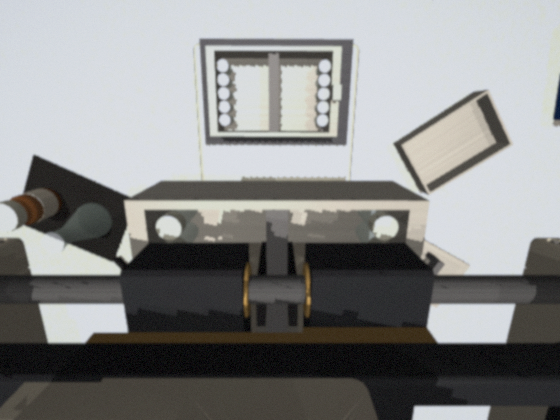

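Run:
```python
from rim import *
p=snap('wrist');o=ctrl.get_obs()
r=bedfit(p,.115,(203,43,351,141));print(r)
c=np.array(r[0])/1000
y=np.radians(o['orientation'][2]);tx=np.array([np.cos(y),np.sin(y)]);ty=np.array([np.sin(y),-np.cos(y)])
e=c-o['tool_pos'][:2];print(e@tx,e@ty)
g=cv2.cvtColor(np.ascontiguousarray(p['img']),cv2.COLOR_RGB2GRAY)
print(g[60:75,200:225].mean(0).astype(int).tolist(),g[60:75,325:355].mean(0).astype(int).tolist())
print(g[38:60,230:260].mean(1).astype(int).tolist(),g[120:150,230:260].mean(1).astype(int).tolist())
```

```text
((576.6505126953125, -7.7493438720703125), (81.74825286865234, 129.30870056152344), 12.13053035736084)
0.0967684756911781 -0.0012299812574914862
[192, 147, 108, 96, 99, 124, 169, 204, 216, 219, 218, 219, 218, 206, 171, 119, 101, 129, 164, 187, 199, 207, 210, 209, 205] [206, 201, 191, 175, 152, 124, 124, 166, 202, 215, 217, 217, 217, 215, 205, 173, 129, 103, 96, 96, 95, 95, 95, 95, 98, 119, 162, 201, 217, 219]
[185, 146, 113, 101, 100, 102, 111, 140, 181, 209, 216, 207, 171, 120, 77, 63, 61, 61, 62, 71, 88, 106] [203, 202, 200, 198, 197, 196, 198, 199, 200, 195, 172, 153, 176, 206, 217, 204, 163, 102, 58, 49, 54, 67, 86, 106, 140, 181, 210, 219, 221, 221]
```

Run:
```python
from rim import *
p=snap('wrist');o=ctrl.get_obs()
q=dict(p);q['img']=cv2.imread('pics/w5.png')[:,:,::-1]
T=np.array(p['T']).copy();a=np.radians(12.277-o['orientation'][2]);R=np.array([[np.cos(a),-np.sin(a),0],[np.sin(a),np.cos(a),0],[0,0,1]])
tp=np.array([0.48280326,-0.02862065,0.25445895])
T[:3,3]=tp+R@(T[:3,3]-o['tool_pos']);T[:3,:3]=R@T[:3,:3];q['T']=T
for n,im,roi in (('w5',q,(196,33,362,145)),('now',p,(203,43,351,141))):
    r=bedfit(im,.109,roi);print(n,r)
q['img']=cv2.imread('pics/w4.png')[:,:,::-1]
T[:3,3]+=np.array([0.48250907,-0.02804387,0.25024139])-tp
print('bed w4',bedfit(q,.065))
```

```text
w5 ((579.1571655273438, -11.361709594726562), (83.70276641845703, 131.6688232421875), 11.85861587524414)
now ((577.1222534179688, -7.6635284423828125), (83.29320526123047, 131.7868194580078), 12.144204139709473)
bed w4 ((580.2578125, -9.553337097167969), (83.79608154296875, 132.2423553466797), 12.217872619628906)
```

>>> {"api": "apply_moves", "payload": {"commands": [[[4,1,0],0,1],[[8,2,0],0,1],[[9.5,2.3,0],0,1],[[9.5,2.3,-3],0,1],[[9.5,2.3,-6],0,1],[[9.5,2.3,-9],0,1],[[9.5,2.3,-12],0,1],[[9.5,2.3,-13],0,1],[[9.5,2.3,-13.5],0,1],[[9.5,2.3,-13.8],0,1],[[9.5,2.3,-14.1],0,1],[[9.5,2.3,-14.4],0,1],[[9.5,2.3,-14.6],0,1],[[9.5,2.3,-14.8],0,1],[[9.5,2.3,-14.9],0,1],[[9.5,2.3,-15],0,1],[[9.5,2.3,-15.1],0,1],[[9.5,2.3,-15.1],0,1],[[9.5,2.3,-15.1],0,1]]}}

```text
clock: 36.18
tool_pos: [0.5774, -0.0057, 0.1436]
orientation: [180.0, 0.0, 12.3]
force: [-0.3, 0.2, -1.4]
opening: 0.0095
gripper_force: 30.0
```

>>> {"api": "apply_moves", "payload": {"commands": [[[0,0,-0.1],0,1],[[0,0,-0.2],0,1],[[0,0,-0.3],0,1],[[0,0,-0.3],0,1],[[0,0,-0.3],0,1]]}}

```text
clock: 36.6
tool_pos: [0.5773, -0.0057, 0.1404]
orientation: [180.0, 0.0, 12.3]
force: [-0.1, -0.2, -0.9]
opening: 0.0099
gripper_force: 30.0
```

>>> {"api": "apply_moves", "payload": {"commands": [[[0,0,-0.1],0,1],[[0,0,-0.2],0,1],[[0,0,-0.2],0,1],[[0,0,-0.2],0,1]]}}

```text
clock: 36.93
tool_pos: [0.5775, -0.0057, 0.1394]
orientation: [180.0, -0.0, 12.3]
force: [-3.2, 1.2, 5.4]
opening: 0.0095
gripper_force: 30.0
```

>>> {"api": "apply_moves", "payload": {"commands": [[[0,0,0],0,0.7],[[0,0,0],0,0.7],[[0,0,0],0,0.7],[[0,0,0],0,0.7],[[0,0,2],0,0.7],[[0,0,6],0,0.7],[[0,0,10],0,0.7],[[-3,-0.7,14],0,0.7],[[-7,-1.4,16],0,0.7],[[-9.5,-2.3,16],0,0.7],[[-9.5,-2.3,16],0,0.7],[[-9.5,-2.3,16],0,0.7],[[-9.5,-2.3,16],0,0.7]]}}

```text
clock: 38.02
tool_pos: [0.4824, -0.0287, 0.2989]
orientation: [-180.0, -0.1, 12.3]
force: [0.2, 0.2, -0.0]
opening: 0.0265
gripper_force: 0.0
```

Run:
```python
from rim import *
p=snap('wrist','w8.png');o=ctrl.get_obs();print(o['tool_pos'],o['orientation'])
g=cv2.cvtColor(np.ascontiguousarray(p['img']),cv2.COLOR_RGB2GRAY)
print(g[60:75,190:225].mean(0).astype(int).tolist(),g[60:75,325:370].mean(0).astype(int).tolist())
print(g[30:60,225:255].mean(1).astype(int).tolist(),g[120:155,230:260].mean(1).astype(int).tolist())
for t,z in [('tray1_grip',.1385),('tray1_key',.158)]: print(t,[(a,s,np.round(atz(p,a,z),3).tolist()) for a,s in find(p,t,3)])
T=snap('top');S=snap('scene')
for t,z in [('cover_grip',.037),('cover_notch',.009),('tray1_key',.158)]:
  for n,q in zip('TS',(T,S)): print(t,n,[(a,s,np.round(atz(q,a,z),3).tolist()) for a,s in find(q,t,3)])
```

```text
[ 0.48270683 -0.02863718  0.29838187] [1.79998271e+02 1.02432967e-03 1.22735739e+01]
[217, 217, 217, 217, 215, 207, 196, 203, 212, 215, 216, 215, 215, 216, 216, 213, 198, 154, 105, 92, 117, 148, 172, 187, 198, 203, 205, 205, 202, 196, 186, 169, 144, 117, 106] [118, 145, 168, 185, 196, 203, 205, 207, 204, 200, 191, 176, 155, 126, 101, 117, 166, 200, 211, 212, 213, 212, 212, 211, 202, 185, 181, 201, 214, 216, 214, 204, 195, 200, 211, 215, 217, 217, 217, 217, 217, 217, 216, 216, 217]
[216, 215, 216, 216, 215, 216, 216, 216, 216, 216, 216, 214, 200, 160, 104, 68, 60, 60, 60, 60, 60, 62, 73, 94, 109, 114, 113, 112, 110, 113] [215, 214, 211, 208, 205, 205, 205, 205, 206, 206, 208, 209, 205, 185, 148, 134, 171, 204, 214, 205, 173, 122, 74, 60, 82, 110, 129, 138, 150, 173, 198, 213, 218, 218, 218]
tray1_grip []
tray1_key []
cover_grip T [([355.1, 251.4], 0.81, [0.391, -0.261, 0.037])]
cover_grip S [([187.9, 181.3], 0.69, [0.382, -0.265, 0.037])]
cover_notch T [([373.9, 260.5], 0.73, [0.364, -0.321, 0.009])]
cover_notch S [([168.8, 183.6], 0.94, [0.368, -0.327, 0.009]), ([351.2, 303.8], 0.35, [0.72, 0.176, 0.009])]
tray1_key T []
tray1_key S []
```

View pics/w8.png

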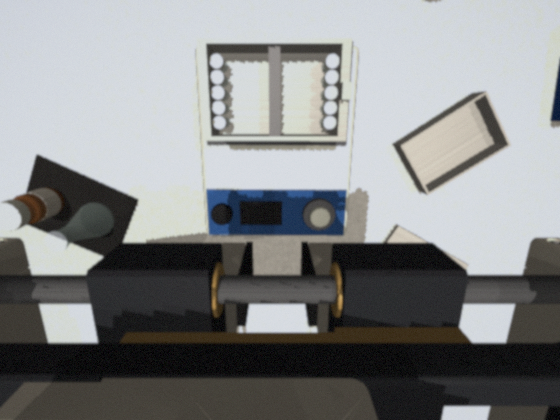

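>>> {"api": "apply_moves", "payload": {"commands": [[[-1,-3,0],-0.06,0.5],[[-2,-7,0],-0.15,0.5],[[-4,-10,0],-0.23,0.5],[[-6,-13,-1],-0.31,0.5],[[-8,-16,-2],-0.39,0.5],[[-11,-19,-2.9],-0.46,0.5],[[-14.1,-22,-2.9],-0.494,0.5],[[-14.1,-22,-2.9],-0.494,0.5],[[-14.1,-22,-2.9],-0.494,0.5],[[-14.1,-22,-2.9],-0.494,0.5],[[-14.1,-22,-2.9],-0.494,0.5]]}}

```text
clock: 39.48
tool_pos: [0.3422, -0.2484, 0.2698]
orientation: [-180.0, -0.0, -16.0]
force: [0.1, 0.1, 0.4]
opening: 0.0441
gripper_force: 0.0
```

Run:
```python
from rim import *
p=snap('wrist','w9.png');o=ctrl.get_obs();print(o['tool_pos'],o['orientation'],o['opening'])
for t,z in [('cover_grip',.037),('cover_notch',.009)]: print(t,[(a,s,np.round(atz(p,a,z),3).tolist(),tool(p,a,z,o)) for a,s in find(p,t,3)])
```

```text
[ 0.34227495 -0.24818469  0.2696738 ] [-1.79995445e+02 -1.68570934e-02 -1.59513785e+01] 0.04399656515549104
cover_grip [([283.9, 138.5], 0.79, [0.388, -0.272, 0.037], array([50.8, 10.3])), ([109.4, 131.3], 0.63, [0.452, -0.079, 0.037], array([  59.3, -193.3]))]
cover_notch [([332.2, 141.5], 0.72, [0.366, -0.33, 0.009], array([45.2, 72.1]))]
```

View pics/w9.png

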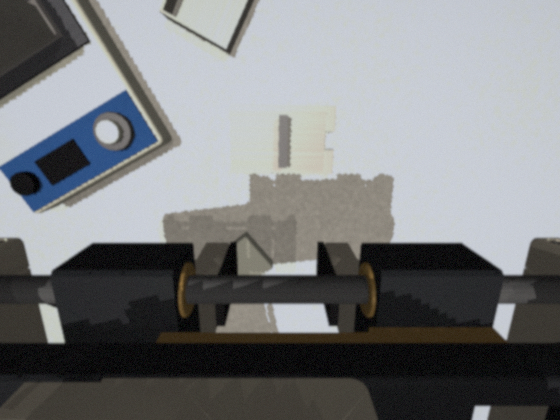

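Run:
```python
from rim import *
p=snap('wrist');o=ctrl.get_obs()
g=cv2.cvtColor(np.ascontiguousarray(p['img']),cv2.COLOR_RGB2GRAY).astype(float)
b=(g[105:172,270:300]<165).astype(np.uint8)
c=max(cv2.findContours(b,cv2.RETR_EXTERNAL,cv2.CHAIN_APPROX_NONE)[0],key=cv2.contourArea)
m=cv2.minAreaRect(c);bx=cv2.boxPoints(m)+[270,105];print(m,bx.tolist())
k=bx.mean(0);print(k,tool(p,k,.044,o),tool(p,k,.035,o))
# plate top edges
print(g[100:180,245:265].mean(1).astype(int).tolist())
print([ (r,int(np.argmin(np.diff(g[r:r+3,222:245].mean(0))))+222) for r in range(112,170,8)])
```

```text
((14.5, 36.0), (52.0, 13.0), 90.0) [[278.0, 115.0], [291.0, 115.0], [291.0, 167.0], [278.0, 167.0]]
[284.5 141. ] [48.5 10.5] [47.8 10.8]
[205, 205, 206, 205, 205, 205, 205, 205, 205, 204, 205, 204, 204, 204, 204, 204, 205, 204, 205, 205, 204, 204, 204, 204, 204, 205, 205, 204, 204, 204, 204, 204, 204, 204, 205, 205, 204, 204, 205, 204, 204, 204, 204, 204, 204, 205, 204, 204, 204, 204, 204, 205, 205, 205, 205, 204, 204, 204, 205, 204, 204, 204, 204, 204, 204, 204, 204, 204, 203, 204, 204, 204, 199, 191, 179, 167, 159, 155, 153, 152]
[(112, 224), (120, 230), (128, 225), (136, 226), (144, 230), (152, 234), (160, 243), (168, 223)]
```

>>> {"api": "apply_moves", "payload": {"commands": [[[4.4,-2.2,-2],0,0.5],[[4.4,-2.2,-6],0,0.5],[[4.4,-2.2,-10],0,0.5],[[4.4,-2.2,-14],0,0.5],[[4.4,-2.2,-17],0,0.5],[[4.4,-2.2,-19],0,0.5],[[4.4,-2.2,-20.5],0,0.5],[[4.4,-2.2,-22],0,0.5],[[4.4,-2.2,-23],0,0.5],[[4.4,-2.2,-23.4],0,0.5],[[4.4,-2.2,-23.4],0,0.5],[[4.4,-2.2,-23.4],0,0.5]]}}

```text
clock: 40.68
tool_pos: [0.3859, -0.2705, 0.0357]
orientation: [180.0, 0.0, -16.0]
force: [-0.1, 0.4, -0.1]
opening: 0.0438
gripper_force: 0.0
```

>>> {"api": "apply_moves", "payload": {"commands": [[[0,0,0],0,1],[[0,0,0],0,1],[[0,0,0],0,1],[[0,0,0],0,1],[[0,0,0],0,1],[[0,0,0],0,1],[[0,0,0],0,1],[[0,0,0],0,1],[[0,0,0],0,1],[[0,0,0],0,1],[[0,0,0],0,1],[[0,0,0],0,1]]}}

```text
clock: 41.68
tool_pos: [0.3856, -0.2707, 0.0358]
orientation: [180.0, -0.0, -16.0]
force: [-1.8, 2.3, 4.9]
opening: 0.01
gripper_force: 30.0
```

>>> {"api": "apply_moves", "payload": {"commands": [[[0,0,3],0,1],[[0,0,7],0,1],[[0,0,11],0,1],[[0,0,15],0,1],[[0,0,19],0,1],[[0,0,23],0,1],[[1,2,26],0.04,1],[[2,5,28],0.1,1],[[3.5,9,30.2],0.18,1],[[5,13,30.2],0.26,1],[[6.5,17,30.2],0.34,1],[[8,20,30.2],0.42,1],[[9.7,24.2,30.2],0.494,1],[[9.7,24.2,30.2],0.494,1],[[9.7,24.2,30.2],0.494,1],[[9.7,24.2,30.2],0.494,1],[[9.7,24.2,30.2],0.494,1]]}}

```text
clock: 43.1
tool_pos: [0.4819, -0.0294, 0.3372]
orientation: [180.0, 0.0, 12.2]
force: [-0.1, -0.5, -2.1]
opening: 0.0097
gripper_force: 30.0
```

Run:
```python
from rim import *
p=snap('wrist','w10.png');o=ctrl.get_obs();print(o['tool_pos'],o['orientation'],o['opening'],o['force'])
g=cv2.cvtColor(np.ascontiguousarray(p['img']),cv2.COLOR_RGB2GRAY)
print('L',g[62:78,190:225].mean(0).astype(int).tolist(),'R',g[62:78,325:370].mean(0).astype(int).tolist())
print('T',g[28:60,225:255].mean(1).astype(int).tolist(),'B',g[120:155,230:260].mean(1).astype(int).tolist())
for c in (180,230,330,380): print(c,g[165:240,c-4:c+5].mean(1).astype(int).tolist())
for r in (196,205,215,225): print(r,g[r-1:r+2,100:460:3].mean(0).astype(int).tolist())
for t,z in [('tray1_grip',.1385),('tray1_key',.158),('cover_notch',o['tool_pos'][2]-.028)]: print(t,[(a,s,np.round(atz(p,a,z),3).tolist(),tool(p,a,z,o)) for a,s in find(p,t,3)])
```

```text
[ 0.48189641 -0.02969697  0.33740429] [1.79997824e+02 2.41684869e-02 1.21826007e+01] 0.009638974539754376 [-0.69026583 -0.0941708  -1.07769305]
L [206, 206, 206, 206, 206, 206, 205, 206, 206, 205, 205, 199, 191, 189, 197, 203, 204, 205, 205, 205, 204, 205, 204, 197, 171, 124, 96, 117, 150, 173, 187, 195, 197, 197, 195] R [197, 193, 187, 175, 156, 130, 109, 131, 175, 197, 202, 202, 203, 202, 199, 180, 141, 112, 130, 172, 198, 205, 203, 196, 185, 188, 199, 204, 206, 206, 206, 206, 206, 206, 206, 206, 206, 205, 205, 206, 205, 206, 206, 206, 205]
T [204, 205, 204, 204, 204, 205, 205, 205, 204, 205, 204, 205, 205, 204, 205, 205, 204, 204, 205, 205, 205, 203, 189, 151, 99, 64, 57, 56, 57, 57, 69, 89] B [192, 188, 186, 183, 182, 183, 184, 185, 187, 189, 182, 156, 137, 163, 193, 202, 190, 151, 94, 56, 64, 93, 120, 135, 145, 161, 183, 199, 206, 207, 208, 208, 208, 208, 208]
180 [207, 208, 207, 208, 207, 208, 207, 208, 207, 206, 206, 203, 192, 161, 130, 145, 179, 198, 204, 205, 204, 205, 204, 205, 205, 205, 205, 205, 204, 203, 202, 202, 201, 201, 202, 201, 199, 198, 197, 199, 201, 202, 204, 20
[... 2957 characters left out ...]
, 208, 206, 207, 207, 207, 208, 207, 207, 206, 208, 206, 208, 207, 206, 205, 207]
225 [58, 56, 55, 53, 50, 42, 27, 20, 30, 32, 33, 32, 154, 203, 205, 204, 205, 204, 206, 206, 192, 110, 107, 110, 153, 172, 129, 147, 160, 176, 147, 132, 147, 159, 177, 142, 133, 149, 161, 176, 114, 111, 110, 111, 112, 112, 109, 106, 109, 109, 109, 107, 108, 107, 107, 92, 84, 101, 107, 107, 107, 106, 105, 106, 164, 168, 139, 128, 136, 101, 100, 98, 98, 98, 103, 102, 100, 97, 96, 98, 96, 96, 95, 96, 95, 97, 92, 97, 133, 149, 157, 136, 117, 140, 144, 161, 119, 133, 204, 206, 207, 208, 206, 208, 207, 208, 208, 206, 207, 207, 206, 208, 208, 206, 206, 207, 205, 205, 206, 205]
tray1_grip []
tray1_key []
cover_notch []
```

View pics/w10.png

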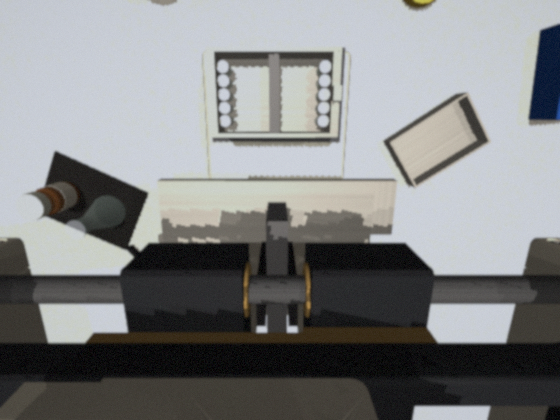

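Run:
```python
from rim import *
p=snap('wrist');o=ctrl.get_obs();z=.153
for n,u in [('L',(213.9,70)),('R',(332.3,70)),('far',(273,51)),('near',(273,133.2))]: print(n,tool(p,u,z,o))
for r in (180.5,181.5): print('cover edge',tool(p,(277.5,r),o['tool_pos'][2]-.0248,o))
for c in (159,396): print(tool(p,(c,190),o['tool_pos'][2]-.0248,o))
g=cv2.cvtColor(np.ascontiguousarray(p['img']),cv2.COLOR_RGB2GRAY)
print(g[185:192,150:168].mean(0).astype(int).tolist(),g[185:192,388:404].mean(0).astype(int).tolist())
```

```text
L [117.8 -59.1]
R [117.7  55.1]
far [134.4  -2. ]
near [58.4 -2.3]
cover edge [41.4  1.9]
cover edge [40.9  1.9]
[ 36.2 -62.4]
[36.1 66.2]
[206, 206, 207, 206, 205, 205, 206, 205, 204, 204, 205, 204, 204, 204, 203, 205, 203, 205] [191, 192, 191, 189, 186, 184, 185, 188, 196, 204, 206, 208, 206, 207, 207, 207]
```

>>> {"api": "apply_moves", "payload": {"commands": [[[4,1,0],0,1],[[8,2,0],0,1],[[9.5,2.4,0],0,1],[[9.5,2.4,-3],0,1],[[9.5,2.4,-6],0,1],[[9.5,2.4,-9],0,1],[[9.5,2.4,-12],0,1],[[9.5,2.4,-13],0,1],[[9.5,2.4,-13.5],0,1],[[9.5,2.4,-13.8],0,1],[[9.5,2.4,-14.1],0,1],[[9.5,2.4,-14.4],0,1],[[9.5,2.4,-14.6],0,1],[[9.5,2.4,-14.8],0,1],[[9.5,2.4,-14.9],0,1],[[9.5,2.4,-15],0,1],[[9.5,2.4,-15.1],0,1],[[9.5,2.4,-15.1],0,1],[[9.5,2.4,-15.1],0,1]]}}

```text
clock: 44.93
tool_pos: [0.5774, -0.0047, 0.1866]
orientation: [180.0, 0.0, 12.3]
force: [0.3, -0.4, -1.7]
opening: 0.0096
gripper_force: 30.0
```

>>> {"api": "apply_moves", "payload": {"commands": [[[0,0,-0.1],0,1],[[0,0,-0.2],0,1],[[0,0,-0.3],0,1],[[0,0,-0.3],0,1],[[0,0,-0.3],0,1]]}}

```text
clock: 45.35
tool_pos: [0.5773, -0.0048, 0.1834]
orientation: [180.0, 0.0, 12.3]
force: [-0.1, 0.7, -0.7]
opening: 0.0097
gripper_force: 30.0
```

>>> {"api": "apply_moves", "payload": {"commands": [[[0,0,-0.1],0,1],[[0,0,-0.1],0,1],[[0,0,-0.1],0,1]]}}

```text
clock: 45.6
tool_pos: [0.5776, -0.0048, 0.1829]
orientation: [180.0, -0.0, 12.3]
force: [-0.2, 0.0, 0.8]
opening: 0.0098
gripper_force: 30.0
```

>>> {"api": "apply_moves", "payload": {"commands": [[[0,0,0],0,0.6],[[0,0,0],0,0.6],[[0,0,0],0,0.6],[[0,0,0],0,0.6],[[0,0,2],0,0.6],[[0,0,6],0,0.6],[[0,0,10],0,0.6],[[0,0,14],0,0.8],[[-3,-0.7,16],0,1],[[-7,-1.4,16],0,1],[[-9.5,-2.3,16],0,1],[[-9.5,-2.3,16],0,1],[[-9.5,-2.3,16],0,1],[[-9.5,-2.3,16],0,1]]}}

```text
clock: 46.77
tool_pos: [0.4826, -0.0277, 0.3429]
orientation: [-180.0, -0.1, 12.3]
force: [0.2, -0.0, 0.5]
opening: 0.0008
gripper_force: 0.0
```

Run:
```python
from rim import *
p=snap('wrist');o=ctrl.get_obs();print(o['tool_pos'],o['orientation'])
T=snap('top');S=snap('scene')
for t,z in [('cover_grip',.192),('cover_notch',.156),('start_top',.07),('flask_mid',.048),('jar_mid',.044),('tray1_grip',.1)]:
  for n,q in zip('WTS',(p,T,S)): print(t,n,[(a,s,np.round(atz(q,a,z),3).tolist()) for a,s in find(q,t,3)])
g=cv2.cvtColor(np.ascontiguousarray(p['img']),cv2.COLOR_RGB2GRAY)
# white button centroid on blue strip
hsv=cv2.cvtColor(np.ascontiguousarray(p['img']),cv2.COLOR_RGB2HSV)
b=((hsv[...,0]>100)&(hsv[...,0]<130)&(hsv[...,1]>120)).astype(np.uint8);b[240:]=0
c=max(cv2.findContours(b,cv2.RETR_EXTERNAL,cv2.CHAIN_APPROX_NONE)[0],key=cv2.contourArea);print(cv2.minAreaRect(c))
x,y,w,h=cv2.boundingRect(c)
m=((g[y:y+h,x:x+w]>120)).astype(np.uint8)
n,l,st,ce=cv2.connectedComponentsWithStats(m)
for i in range(1,n):
  if st[i,4]>60: u=ce[i]+[x,y];print(st[i],u,np.round(atz(p,u,.072),4))
```

```text
[ 0.48292161 -0.02756202  0.34250096] [ 1.79996926e+02 -3.95854512e-03  1.22754350e+01]
cover_grip W []
cover_grip T []
cover_grip S [([277.7, 199.0], 0.61, [0.57, -0.003, 0.192])]
cover_notch W [([335.5, 94.5], 0.77, [0.589, -0.066, 0.156])]
cover_notch T []
cover_notch S [([250.5, 211.5], 0.74, [0.58, -0.065, 0.156]), ([275.6, 236.3], 0.59, [0.647, -0.003, 0.156]), ([360.3, 178.1], 0.53, [0.458, 0.191, 0.156])]
start_top W [([317.5, 207.6], 0.7, [0.45, -0.094, 0.07])]
start_top T [([301.1, 228.9], 0.54, [0.456, -0.105, 0.07])]
start_top S [([247.2, 192.7], 0.55, [0.444, -0.091, 0.07]), ([250.1, 215.9], 0.44, [0.523, -0.075, 0.07])]
flask_mid W [([99.8, 216.0], 0.82, [0.364, 0.211, 0.048]), ([333.7, 93.8], 0.23, [0.6, -0.08, 0.048])]
flask_mid T [([189.7, 262.8], 0.38, [0.364, 0.211, 0.048])]
flask_mid S [([276.6, 201.8], 0.3, [0.452, -0.013, 0.048])]
jar_mid W [([54.6, 204.4], 0.7, [0.366, 0.279, 0.044])]
jar_mid T []
jar_mid S [([386.4, 183.4], 0.77, [0.363, 0.283, 0.044]), ([253.1, 237.9], 0.52, [0.571, -0.064, 0.044])]
tray1_grip W []
tray1_grip T []
tray1_grip S [([276.7, 229.0], 0.76, [0.583, -0.005, 0.1])]
((276.34735107421875, 203.2798614501953), (123.12979888916016, 38.80203628540039), 0.6585431694984436)
[ 93  16  17  16 200] [316.2 207.6] [ 0.4502 -0.0917  0.072 ]
```

>>> {"api": "apply_moves", "payload": {"commands": [[[-3.3,-6.4,0],-3.14,1],[[-3.3,-6.4,0],-3.14,1],[[-3.3,-6.4,0],-3.14,1],[[-3.3,-6.4,0],-3.14,1],[[-3.3,-6.4,0],-3.14,1],[[-3.3,-6.4,0],-3.14,1],[[-3.3,-6.4,0],-3.14,1],[[-3.3,-6.4,0],-3.14,1],[[-3.3,-6.4,0],-3.14,1],[[-3.3,-6.4,0],-3.14,1],[[-3.3,-6.4,0],-3.14,1],[[-3.3,-6.4,0],-3.14,1],[[-3.3,-6.4,0],-3.14,1],[[-3.3,-6.4,0],-3.14,1],[[-3.3,-6.4,0],-3.14,1],[[-3.3,-6.4,0],-3.14,1],[[-3.3,-6.4,0],-3.14,1],[[-3.3,-6.4,0],-3.14,1],[[-3.3,-6.4,0],-3.14,1],[[-3.3,-6.4,0],-3.14,1]]}}

```text
clock: 49.48
tool_pos: [0.4494, -0.0917, 0.3426]
orientation: [-180.0, 0.0, -131.3]
force: [0.7, 0.6, -0.2]
opening: 0.0004
gripper_force: 0.0
```

>>> {"api": "apply_moves", "payload": {"commands": [[[0,0,0],-0.68,1],[[0,0,0],-0.68,1],[[0,0,0],-0.68,1],[[0,0,0],-0.68,1],[[0,0,0],-0.68,1],[[0,0,0],-0.68,1]]}}

```text
clock: 49.98
tool_pos: [0.4494, -0.0917, 0.3426]
orientation: [180.0, 0.0, -170.3]
force: [-0.5, 0.0, 0.2]
opening: 0.0005
gripper_force: 0.0
```

Now down: to TCP 0.097 first, then slowly.

>>> {"api": "apply_moves", "payload": {"commands": [[[0,0,-4],0,1],[[0,0,-8],0,1],[[0,0,-12],0,1],[[0,0,-16],0,1],[[0,0,-20],0,1],[[0,0,-23],0,1],[[0,0,-24.5],0,1],[[0,0,-24.5],0,1],[[0,0,-24.5],0,1]]}}

```text
clock: 50.73
tool_pos: [0.4493, -0.0919, 0.0974]
orientation: [-180.0, -0.1, -169.9]
force: [0.2, 0.4, 0.1]
opening: 0.0004
gripper_force: 0.0
```

>>> {"api": "apply_moves", "payload": {"commands": [[[0,0,-0.2],0,1],[[0,0,-0.4],0,1],[[0,0,-0.6],0,1],[[0,0,-0.8],0,1],[[0,0,-0.8],0,1]]}}

```text
clock: 51.15
tool_pos: [0.4495, -0.0917, 0.0898]
orientation: [180.0, 0.0, -169.9]
force: [-0.1, -0.6, -0.0]
opening: 0.0009
gripper_force: 0.0
```

>>> {"api": "apply_moves", "payload": {"commands": [[[0,0,-0.15],0,1],[[0,0,-0.3],0,1],[[0,0,-0.4],0,1],[[0,0,-0.4],0,1]]}}

```text
clock: 51.48
tool_pos: [0.4496, -0.0917, 0.0856]
orientation: [-180.0, 0.0, -169.9]
force: [0.0, 0.4, 2.6]
opening: 0.0003
gripper_force: 1.7
```

>>> {"api": "apply_moves", "payload": {"commands": [[[0,0,-0.15],0,1],[[0,0,-0.3],0,1],[[0,0,-0.3],0,1]]}}

```text
clock: 51.73
tool_pos: [0.4497, -0.0917, 0.0832]
orientation: [-180.0, 0.0, -169.9]
force: [-3.1, 1.3, 10.6]
opening: 0.0003
gripper_force: 5.8
```

>>> {"api": "apply_moves", "payload": {"commands": [[[0,0,-0.1],0,1],[[0,0,-0.15],0,1],[[0,0,-0.15],0,1]]}}

```text
clock: 51.98
tool_pos: [0.4497, -0.0918, 0.0828]
orientation: [-180.0, 0.0, -169.9]
force: [-9.5, 3.0, 28.3]
opening: 0.0005
gripper_force: 14.1
```

>>> {"api": "apply_moves", "payload": {"commands": [[[0,0,0.25],0,1],[[0,0,0.25],0,1],[[0,0,0.25],0,1],[[0,0,0.25],0,1]]}}

```text
clock: 52.32
tool_pos: [0.4496, -0.0917, 0.0836]
orientation: [-180.0, 0.0, -169.9]
force: [0.2, 0.1, 4.6]
opening: 0.0004
gripper_force: 2.3
```

>>> {"api": "apply_moves", "payload": {"commands": [[[0,0,0.2],0,1],[[0,0,0.2],0,1],[[0,0,0.2],0,1],[[0,0,0.2],0,1]]}}

```text
clock: 52.65
tool_pos: [0.4496, -0.0917, 0.0856]
orientation: [-180.0, 0.0, -169.9]
force: [-0.0, -0.5, 3.8]
opening: 0.0004
gripper_force: 1.7
```

>>> {"api": "apply_moves", "payload": {"commands": [[[0,0,2],0,1],[[0,0,6],0,1],[[0,0,10],0,1],[[0,0,14],0,1],[[0,0,18],0,1],[[0,0,22],0,1],[[0,-4,25],0,1],[[0,-8,25],0,1],[[0,-12,25],0,1],[[0,-16,25],0,1],[[0,-20,25],0,1],[[0,-20,25],0,1],[[0,-20,25],0,1],[[0,-20,25],0,1],[[0,-20,25],0,1]]}}

```text
clock: 53.9
tool_pos: [0.4493, -0.2909, 0.3352]
orientation: [180.0, -0.0, -169.9]
force: [0.5, 0.1, 0.1]
opening: 0.0002
gripper_force: 0.0
```

Run:
```python
from rim import *
T=snap('top');S=snap('scene')
for t,z in [('cover_grip',.184),('cover_notch',.156),('start_top',.072),('flask_mid',.048),('jar_mid',.044),('mat',.0)]:
  v=[]
  for n,q in zip('TS',(T,S)):
    r=find(q,t,3); print(t,n,[(a,s,np.round(atz(q,a,z),3).tolist()) for a,s in r]); v+=[(q,r[0][0])] if r else []
  if len(v)==2: print('  tri',np.round(tri(v),3))
```

```text
cover_grip T [([265.5, 178.6], 0.79, [0.58, -0.007, 0.184])]
cover_grip S [([274.9, 197.9], 0.57, [0.56, -0.01, 0.184])]
  tri [ 0.577 -0.008  0.203]
cover_notch T [([287.9, 177.8], 0.57, [0.586, -0.066, 0.156])]
cover_notch S [([248.5, 215.5], 0.58, [0.592, -0.068, 0.156])]
  tri [ 0.588 -0.067  0.15 ]
start_top T [([178.7, 256.1], 0.72, [0.383, 0.238, 0.072])]
start_top S [([251.3, 240.9], 0.68, [0.601, -0.064, 0.072]), ([248.3, 193.9], 0.5, [0.45, -0.087, 0.072])]
  tri [0.455 0.084 0.007]
flask_mid T [([189.2, 264.2], 0.78, [0.36, 0.213, 0.048])]
flask_mid S [([360.4, 178.3], 0.72, [0.351, 0.212, 0.048])]
  tri [0.36  0.211 0.057]
jar_mid T [([169.7, 260.8], 0.58, [0.37, 0.269, 0.044])]
jar_mid S [([388.1, 187.2], 0.91, [0.377, 0.286, 0.044]), ([276.3, 234.0], 0.47, [0.556, -0.007, 0.044])]
  tri [0.37  0.28  0.035]
mat T [([179.2, 260.0], 0.69, [0.371, 0.251, 0.0])]
mat S [([370.8, 195.5], 0.8, [0.37, 0.247, 0.0])]
  tri [0.371 0.249 0.002]
```

All in place; handing in.

```bash
python3 -c "
from plant import ctrl
print(ctrl.close_job())"
```

```text
the job is handed in; nothing more can be done
None
```

The job is handed in, with no verdict returned: the flask and jar are on the mat, both trays present and the cover are stacked on the bed with their key ends together, and the start button was pressed to its stop (28 N) and released; I did not separately confirm that it sprang back.

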